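# Lay the aluminium leg tubes in their bonding cradles

### The arm

A 6-joint arm with a two-finger parallel gripper is mounted at the origin on a cart in front of the work surface, level with it; the furniture and walls round the work are solid. World frame = base frame: x ahead of the robot, y to its left, z up, the work surface at z = 0. Lengths are in m, angles in rad, forces in N, time in s.
With the tool pointing down it reaches from about 0.375 to 0.975 m from the base axis. Payload 3.8 kg.
Tool frame: the origin (TCP) lies on the centre line of the jaws, within the pads' length; the fingertips stand 25 mm ahead of it and the grasp point (between the pads) lies 6 mm ahead of it; z points along the fingers, y is the direction in which the jaws open and shut (so a half turn about z gives the same grasp; the last joint's range is limited). The gripper opens to 85 mm and grips with 20 to 120 N. Pads are 22 mm wide; open, the fingers measure 114 mm over their backs; the gripper's body (76 mm by 85 mm) begins 54 mm behind the grasp point. The pads swing forward as they close: fully open they stand 13 mm farther back than shut.
Start: joints at [-1.309, 0.264, 1.604, -0, 1.274, -0.037], TCP at [0.199, -0.645, 0.256] pointing down, gripper open.
Joint ranges: [-2.63, 2.63], [-0.94, 2.18], [0.31, 2.57], [-1.31, 4.45], [0, 2.66], [-2.55, 2.55]. Speed limits (rad/s): [2.57, 2.57, 3.14, 3.14, 3.14, 3.14].

### API

Orientations are given as a rotation vector (axis times angle).
In Python, from workcell import bot gives the robot as it stands.
- The arm moves only by the tool servo_tool, never from a script. Its argument "moves" is a list of rows, each a list of 3 entries, a list of its own where there are three numbers: the closure in counts, from 0 (fully open) to 255 (shut), then the shift along the tool's x, y, z in m, then the turn about the tool's z in rad. A call has exactly 8 rows; each row shifts and turns the pose as measured when the row begins, along the tool's axes as they then stand; what a row does not reach is not made up. A row lasts 1/12 s, in which the tool goes at most 41.7 mm and 7.16 degrees, less where a joint would pass 70% of its speed; a pose out of reach is approached as far as the arm can. A call is refused whole if a number of a shift passes 0.0417 or a number of a turn 0.125, either way. A call with a gripper value outside its range is refused whole. The fingers move at their own pace and stop on an object; "newtons" is the grip in N (left out, the last holds). Time passes only in rows, so rows that do not move let the fingers close, or fill a call up. It gives the time, the measured TCP pose, the force and the opening at its end, in the units of the state.
- bot.read_state(): the state, without advancing time (a new reading comes with each control period).
- bot.read_camera(name): name is "scene" or "top" or "wrist"; returns a dict with "pixels" (400x640x3 uint8, red, green, blue), "depth" (400x640 float32, m along the optical axis (not along the pixel's ray), 0 where there is no reading), "intrinsics" (3x3 intrinsics, pixels), "R" (3x3) and "t" (3): a world point X has camera coordinates R X + t. Camera axes: x right, y down, z forward; pixel columns grow to the right and rows downward; lengths in m; the calibration is good to about 2 mm. The wrist camera is an equidistant fisheye: a pixel r from the principal point sees the ray r / f radians off the axis. A picture is of the moment at which its call begins.
- bot.finish_job(): hands the job in, once; it reports no verdict.
The state is a dict: "time": time; "q": joint angles; "joint_vel": joint speeds; "joint_torque": joint torques, N m; "tool_pos": TCP position; "tcp_rot": TCP orientation; "wrist_force": force on the tool from outside, world axes, zero at the start; "torque": the same for the moment, N m; "width": opening from 0.0 (shut) to 1.0 (fully open).
Only numpy, scipy, OpenCV 4.12 (cv2) and the standard library are available. Lean on these libraries where they do the work, as an engineer would, in place of code of your own. Each camera call takes 0.05 s, during which the arm holds its last target.

### The job

The end plugs of the three silver aluminium leg tubes have just been glued in and must set: lay each silver tube, without dropping it, in the bonding cradle made for its length, so that it rests level in both V supports between the two end plates. The black carbon tubes belong to another job: leave them where they lie, and do not knock over the glue bottle or the mixing cup.

Things in the scene. Friction and masses are not known exactly. Their poses are not given: they have to be found in the camera images.
- alu_short_centre (a point): Short bright silver aluminium tube, 90 mm long over all, 30 mm diameter, about 0.12 kg, loose on the bench; a hexagonal steel plug at each end (6 mm thick, 31 mm across flats) keeps it from rolling. Point: its middle, on its axis, 15.5 mm above the bench; x along the tube, z up. Goes in its cradle.
- alu_middle_centre (a point): Middle bright silver aluminium tube, 118 mm long over all, 30 mm diameter, about 0.12 kg, loose on the bench; a hexagonal steel plug at each end (6 mm thick, 31 mm across flats) keeps it from rolling. Point: its middle, on its axis, 15.5 mm above the bench; x along the tube, z up. Goes in its cradle.
- alu_long_centre (a point): Long bright silver aluminium tube, 146 mm long over all, 30 mm diameter, about 0.12 kg, loose on the bench; a hexagonal steel plug at each end (6 mm thick, 31 mm across flats) keeps it from rolling. Point: its middle, on its axis, 15.5 mm above the bench; x along the tube, z up. Goes in its cradle.
- black_middle_centre (a point): Middle black carbon tube, 118 mm long over all, 30 mm diameter, about 0.12 kg, loose on the bench; a hexagonal steel plug at each end (6 mm thick, 31 mm across flats) keeps it from rolling. Point: its middle, on its axis, 15.5 mm above the bench; x along the tube, z up. Stays where it lies.
- black_long_centre (a point): Long black carbon tube, 146 mm long over all, 30 mm diameter, about 0.12 kg, loose on the bench; a hexagonal steel plug at each end (6 mm thick, 31 mm across flats) keeps it from rolling. Point: its middle, on its axis, 15.5 mm above the bench; x along the tube, z up. Stays where it lies.
- cradle_short_seat (a point): Fixed cradle for the 90 mm tube: plywood base 118x60x10 mm, two blue 90 degree V supports (8 mm thick, 48 wide at the top, 27 mm either side of the middle; finger room between), an aluminium plate at each end (106 mm apart inside, 44 wide, top at 62). Point: the middle of the tube's axis when seated midway (8 mm play each end), 46 mm above the bench; x along the trough, either way round; z up.
- cradle_middle_seat (a point): Fixed cradle for the 118 mm tube: plywood base 146x60x10 mm, two blue 90 degree V supports (8 mm thick, 48 wide at the top, 41 mm either side of the middle; finger room between), an aluminium plate at each end (134 mm apart inside, 44 wide, top at 62). Point: the middle of the tube's axis when seated midway (8 mm play each end), 46 mm above the bench; x along the trough, either way round; z up.
- cradle_long_seat (a point): Fixed cradle for the 146 mm tube: plywood base 174x60x10 mm, two blue 90 degree V supports (8 mm thick, 48 wide at the top, 55 mm either side of the middle; finger room between), an aluminium plate at each end (162 mm apart inside, 44 wide, top at 62). Point: the middle of the tube's axis when seated midway (8 mm play each end), 46 mm above the bench; x along the trough, either way round; z up.
- glue_bottle: White glue bottle with a red nozzle, 39 mm diameter, 110 mm tall, standing loose; origin at the centre of its underside, z up. Must stay standing.
- cup_mix: Empty off-white plastic mixing cup, 70 mm wide at the rim, 71 mm tall, standing loose; origin at the centre of its underside, z up. Must stay standing.
Things that resemble listed ones, but are neither listed nor needed, are in the scene too. Leave any blue or purple look-alike of the glue_bottle alone.

How it is judged:
At the end, for the whole second after the job is handed in: Each silver tube lies at rest, released, in the cradle of its own length: its middle within 12 mm of the cradle's seat point and within 4 mm of its height, its axis within 0.12 rad of the trough; the black tubes are within 30 mm of where they were; the glue bottle and the mixing cup stand upright (distance between alu_short_centre and cradle_short_seat below 0.012 m and z of alu_short_centre in the frame of cradle_short_seat between -0.004 and 0.004 m and angle between the x axis of alu_short_centre and the x axis of cradle_short_seat, either way round below 0.12 rad and linear speed of each of alu_short, alu_middle, alu_long below 0.02 m/s and angular speed of each of alu_short, alu_middle, alu_long below 0.2 rad/s and distance between alu_middle_centre and cradle_middle_seat below 0.012 m and z of alu_middle_centre in the frame of cradle_middle_seat between -0.004 and 0.004 m and angle between the x axis of alu_middle_centre and the x axis of cradle_middle_seat, either way round below 0.12 rad and distance between alu_long_centre and cradle_long_seat below 0.012 m and z of alu_long_centre in the frame of cradle_long_seat between -0.004 and 0.004 m and angle between the x axis of alu_long_centre and the x axis of cradle_long_seat, either way round below 0.12 rad and distance of each of black_middle_centre, black_long_centre from where it was at the start of the episode below 0.03 m and angle between each of glue_bottle, cup_mix's own z axis and vertical below 0.3 rad); the robot touches nothing.
It fails at once if a silver tube is dropped into its cradle (moves faster than 0.6 m/s within 30 mm of its seat) ((distance between alu_short_centre and cradle_short_seat below 0.03 m and linear speed of alu_short above 0.6 m/s) or (distance between alu_middle_centre and cradle_middle_seat below 0.03 m and linear speed of alu_middle above 0.6 m/s) or (distance between alu_long_centre and cradle_long_seat below 0.03 m and linear speed of alu_long above 0.6 m/s)).
It fails at once if a black tube is moved more than 30 mm (distance of any of black_middle_centre, black_long_centre from where it was at the start of the episode above 0.03 m).
It fails at once if the glue bottle or the mixing cup is knocked over (angle between any of glue_bottle, cup_mix's own z axis and vertical above 0.6 rad).
It also fails if it takes over 83 s, if anything falls off the work surface, if the arm or the gripper's body presses on something with over 40 N, if the wrist force passes 120 N, or if a joint passes its speed limit or range.

## Working session

There is one attempt and no reset: what is moved stays moved. The work goes in short steps, Python scripts to look and compute and a tool call to move; the robot and the scene stay as the last step left them, time stands still between calls to the robot, and variables do not carry over. Pictures are saved under pics/ and viewed, and the job is handed in when it is done.

Besides the shell and the picture viewer there is one more tool, called after "Request:" as name([rows], argument=value, ...), one row to a line, values as JSON. servo_tool: Moves the arm, as the interface text tells. Its arguments: {"type":"object","properties":{"moves":{"type":"array","items":{"type":"array"}},"newtons":{"type":"number"}},"required":["moves"]}

```bash
ls; mkdir -p pics
python3 - <<'E'
from workcell import bot
import cv2,numpy as np
s=bot.read_state();print(s)
for n in ["top","scene"]:
    c=bot.read_camera(n)
    np.savez(f"{n}0.npz",**c)
    cv2.imwrite(f"pics/{n}0.png",c["pixels"][:,:,::-1])
    print(n,c["intrinsics"],c["R"],c["t"])
E
```

```text
pics
{'time': 0.0, 'q': array([-1.30887083e+00,  2.64759588e-01,  1.60539240e+00, -4.41525719e-06,
        1.27372775e+00, -3.69040850e-02]), 'joint_vel': array([-0.00177169,  0.00040781,  0.00083022, -0.00139012, -0.00110481,
       -0.00061098]), 'joint_torque': array([ 8.20351052e-04, -5.15109622e+01, -3.67311502e+01,  8.28497105e-05,
        1.30646114e-02, -2.81790527e-06]), 'tool_pos': array([ 0.19853596, -0.644417  ,  0.25494771]), 'tcp_rot': array([-3.10434300e+00, -4.67319591e-01,  4.09638958e-04]), 'wrist_force': array([ 0.37964063, -0.03276823,  0.4429824 ]), 'torque': array([-0.02021927,  0.07894481,  0.01121217]), 'width': 1.0009670709160585}
top [[471.84173432   0.         324.51957358]
 [  0.         471.84173432 199.89499096]
 [  0.           0.           1.        ]] [[-0.01099166 -0.99993478  0.00310254]
 [-0.98583284  0.0103172  -0.16741314]
 [ 0.16737021 -0.00489874 -0.98588195]] [0.05429453 0.60375979 1.41130496]
scene [[378.51013245   0.         318.769619  ]
 [  0.         378.51013245 195.8977734 ]
 [  0.           0.           1.        ]] [[-0.88970397 -0.45640431 -0.01104317]
 [-0.33346519  0.6661899  -0.66707719]
 [ 0.31181376 -0.58981871 -0.74490675]] [0.57845568 0.21458849 1.18316861]
```

View pics/top0.png

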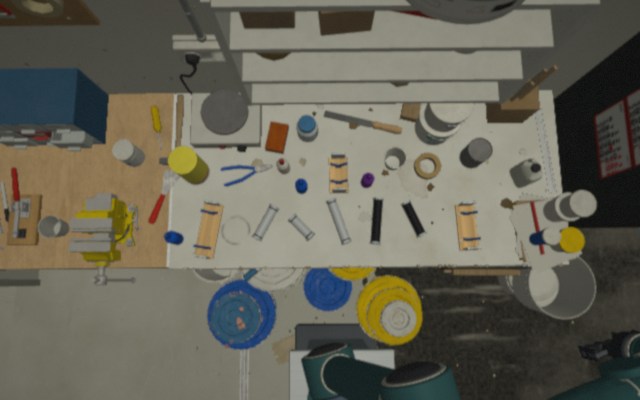

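View pics/scene0.png

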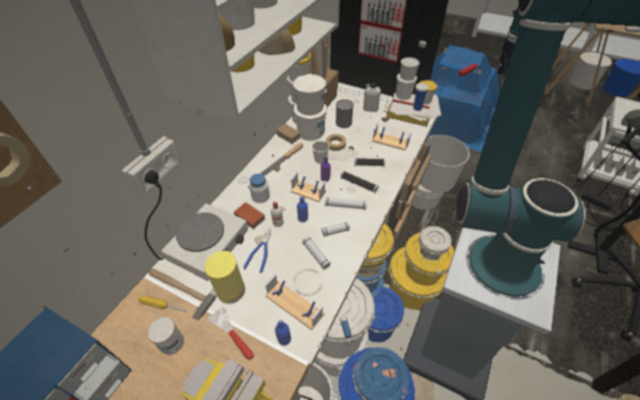

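The top view shows cradles at about (208,230), (338,173) and (468,227). The silver tubes are at (265,222), (301,227) and (339,222), the black tubes at (376,221) and (413,219), the glue bottle (white and red) near (283,165) and the cup near (395,158). Next I'll take close crops and measure.

```bash
cat > h.py <<'E'
import numpy as np,cv2
def ray_plane(c,uv,z):
    K,R,t=c["intrinsics"],c["R"],c["t"]
    uv=np.atleast_2d(uv).astype(float)
    d=np.c_[(uv[:,0]-K[0,2])/K[0,0],(uv[:,1]-K[1,2])/K[1,1],np.ones(len(uv))]@R
    o=-R.T@t
    s=(z-o[2])/d[:,2]
    return o+d*s[:,None]
def proj(c,X):
    K,R,t=c["intrinsics"],c["R"],c["t"]
    p=(np.atleast_2d(X)@R.T+t)@K.T
    return p[:,:2]/p[:,2:]
def cloud(c):
    K,R,t=c["intrinsics"],c["R"],c["t"]
    v,u=np.mgrid[:400,:640]; z=c["depth"]
    P=np.stack([(u-K[0,2])/K[0,0]*z,(v-K[1,2])/K[1,1]*z,z],-1)
    return (P-t)@R
E
python3 - <<'E'
from h import *
c=dict(np.load("top0.npz"))
im=c["pixels"][:,:,::-1]
a=cv2.resize(im[185:265,180:340],None,fx=5,fy=5,interpolation=cv2.INTER_CUBIC)
b=cv2.resize(im[140:260,320:490],None,fx=4.7,fy=4.7,interpolation=cv2.INTER_CUBIC)
cv2.imwrite("pics/ca.png",a);cv2.imwrite("pics/cb.png",b)
P=cloud(c)
print("bench z", [np.round(P[v,u],4) for u,v in [(320,250),(250,180),(440,200),(380,250)]])
# tall mask
h=P[:,:,2]
m=((h>0.006)&(h<0.2)).astype(np.uint8); m[:130]=0;m[268:]=0;m[:,:180]=0;m[:,500:]=0
n,l,st,ce=cv2.connectedComponentsWithStats(m)
for i in range(1,n):
    if st[i,4]>30:
        q=P[l==i]; print(i,st[i],np.round(q.mean(0),3),"z max",q[:,2].max().round(3))
E
```

```text
bench z [array([4.529e-01, 6.360e-02, 1.000e-04]), array([ 0.6809,  0.2877, -0.0012]), array([ 0.6089, -0.3234, -0.001 ]), array([ 0.4508, -0.1254,  0.0016])]
1 [180 130  30  55 857] [0.703 0.444 0.113] z max 0.165
4 [ 189  130   74   23 1291] [0.802 0.358 0.057] z max 0.085
6 [265 130  23  23 427] [0.805 0.202 0.025] z max 0.037
7 [297 130  21  12 199] [0.814 0.101 0.053] z max 0.096
13 [384 130  18   4  51] [ 0.833 -0.181  0.02 ] z max 0.031
15 [415 130  43  16 449] [ 0.798 -0.295  0.082] z max 0.154
46 [460 137  33  32 719] [ 0.744 -0.421  0.081] z max 0.106
90 [384 146  23  24 324] [ 0.741 -0.177  0.044] z max 0.079
139 [328 152  20  41 684] [0.697 0.004 0.022] z max 0.069
145 [413 152  28  27 402] [ 0.719 -0.282  0.022] z max 0.032
173 [275 156  16  18 176] [0.712 0.176 0.066] z max 0.114
242 [220 164  52  23 330] [0.707 0.301 0.012] z max 0.021
283 [360 171  14  17 168] [ 0.664 -0.083  0.068] z max 0.113
351 [294 178  14  16 164] [0.647 0.12  0.069] z max 0.112
545 [369 196  17  48 462] [ 0.544 -0.114  0.027] z max 0.037
562 [325 198  27  48 460] [0.542 0.006 0.027] z max 0.042
568 [455 199  27  51 871] [ 0.524 -0.399  0.019] z max 0.072
570 [ 192  200   33   59 1054] [0.52  0.413 0.017] z max 0.07
584 [399 200  28  39 372] [ 0.548 -0.228  0.027] z max 0.04
620 [252 204  28  37 373] [0.541 0.234 0.028] z max 0.038
688 [287 213  29  28 302] [0.525 0.123 0.026] z max 0.038
```

Run:
```python
from h import *
c=dict(np.load("top0.npz"))
h=cloud(c)[:,:,2]
g=np.clip(h*255/0.12,0,255).astype(np.uint8)[130:270,180:500]
g=cv2.applyColorMap(cv2.resize(g,None,fx=2.5,fy=2.5,interpolation=cv2.INTER_NEAREST),cv2.COLORMAP_JET)
cv2.imwrite("pics/h.png",g)
```

```text
(no output)
```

View pics/ca.png

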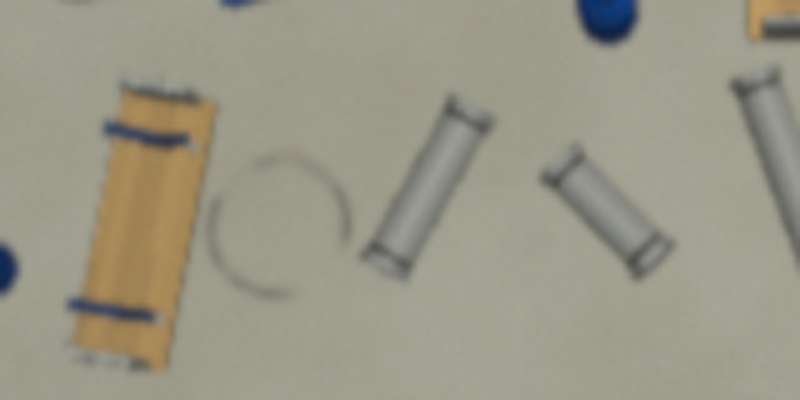

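View pics/cb.png

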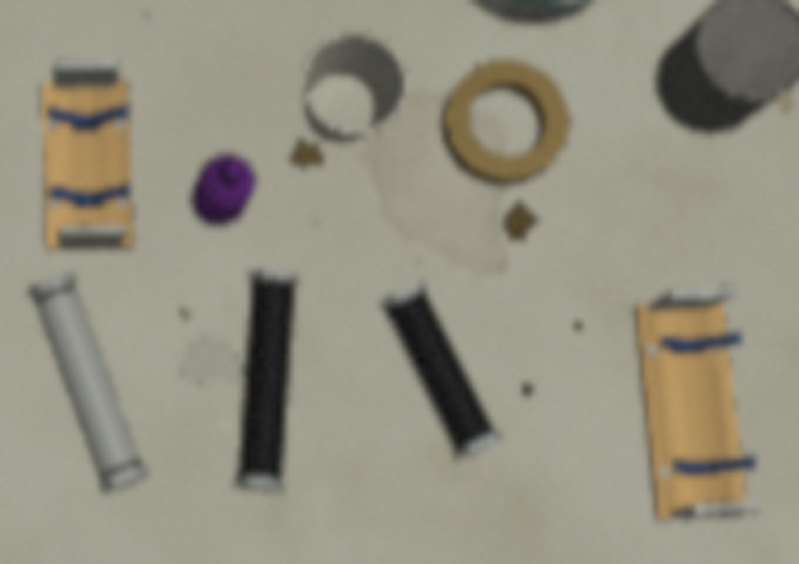

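View pics/h.png

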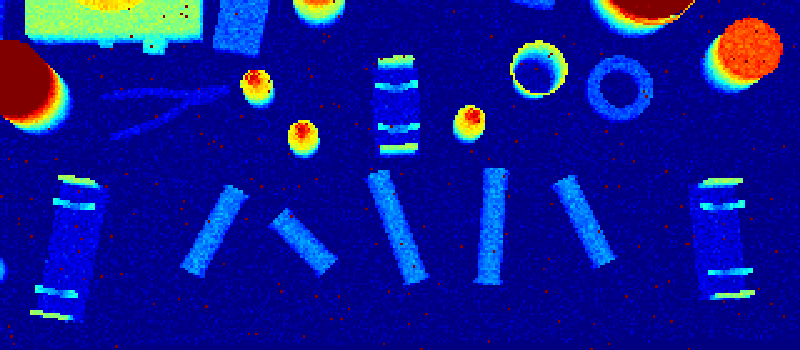

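Before reaching, here is what could be mistaken for each target, by top-view pixel:
- **Silver tubes:** (265,222), (301,227) and (339,222). The black tubes at (376,221) and (413,219) are excluded.
- **Cradles:** (208,230) looks long, (338,173) short and (468,227) middle.
- **Bottle look-alikes:** blue at (301,185) and purple at (367,180).

Next I'll measure lengths and poses.

```bash
cat > meas.py <<'E'
from h import *
import sys
def meas(c):
    P=cloud(c);h=P[:,:,2]
    m=((h>0.008)&(h<0.2)).astype(np.uint8); m[:130]=0;m[268:]=0;m[:,:180]=0;m[:,500:]=0
    n,l,st,ce=cv2.connectedComponentsWithStats(m)
    out={}
    for k,px in dict(midT=(265,222),shortT=(301,227),longT=(339,222),blkL=(376,221),blkM=(413,219)).items():
        i=l[px[1],px[0]]
        if i==0: print(k,"none");continue
        q=P[(l==i)&(h>0.018)]
        (cx,cy),(w,hh),a=cv2.minAreaRect(q[:,:2].astype(np.float32)*1000)
        d,_,V=np.linalg.svd(q[:,:2]-q[:,:2].mean(0),full_matrices=False); ax=V[0]*np.sign(V[0,0])
        print(k,"rect",np.round([cx,cy,w,hh],0),"mean",q.mean(0).round(4),"yaw",np.arctan2(ax[1],ax[0]).round(3))
    hsv=cv2.cvtColor(c["pixels"],cv2.COLOR_RGB2HSV)
    for k,(u,v,L) in dict(cL=(208,230,174),cS=(338,173,118),cM=(468,227,146)).items():
        box=np.zeros(h.shape,bool);box[v-36:v+36,u-22:u+22]=1
        # plywood
        wood=box&(hsv[:,:,0]<25)&(hsv[:,:,1]>90)&(hsv[:,:,2]>90)&(h<0.02)
        vs,us=np.nonzero(wood); W=ray_plane(c,np.c_[us,vs],0.010)[:,:2]
        r=cv2.minAreaRect((W*1000).astype(np.float32))
        print(k,"wood rect",np.round(r[0],1),np.round(r[1],1),round(r[2],1))
        pl=box&(h>0.05)&(h<0.08); q=P[pl]
        lo=q[q[:,0]<q[:,0].mean()];hi=q[q[:,0]>=q[:,0].mean()]
        a,b=np.median(lo,0),np.median(hi,0)
        print("  plates",a.round(4),b.round(4),"mid",((a+b)/2).round(4),"dist",np.linalg.norm((b-a)[:2]).round(3),"yaw",np.arctan2(*(b-a)[1::-1]).round(3),len(lo),len(hi))
        bl=box&(hsv[:,:,0]>100)&(hsv[:,:,0]<130)&(hsv[:,:,1]>90)&(h>0.02)&(h<.06); q=P[bl]
        lo=q[q[:,0]<q[:,0].mean()];hi=q[q[:,0]>=q[:,0].mean()]
        a,b=lo.mean(0),hi.mean(0)
        print("  blue",a.round(4),b.round(4),"mid",((a+b)/2).round(4),"dist",np.linalg.norm((b-a)[:2]).round(3),"yaw",np.arctan2(*(b-a)[1::-1]).round(3),len(lo),len(hi))
if __name__=="__main__": meas(dict(np.load(sys.argv[1])))
E
python3 meas.py top0.npz
```

```text
midT rect [541. 235.  34. 118.] mean [0.5406 0.2344 0.0285] yaw -0.499
shortT rect [525. 123.  90.  31.] mean [0.5255 0.1224 0.0279] yaw 0.764
longT rect [544.   6. 146.  31.] mean [0.543  0.0057 0.0282] yaw 0.338
blkL rect [ 543. -115.   34.  146.] mean [ 0.5425 -0.1134  0.0279] yaw -0.098
blkM rect [ 549. -231.  117.   33.] mean [ 0.5482 -0.2288  0.0283] yaw 0.426
cL wood rect [517.3 414.2] [ 58.1 166.6] 80.6
  plates [0.4379 0.4264 0.0607] [0.602  0.3993 0.0618] mid [0.5199 0.4128 0.0612] dist 0.166 yaw -0.164 34 37
  blue [0.5736 0.4101 0.0273] [0.5775 0.4276 0.0451] mid [0.5756 0.4188 0.0362] dist 0.018 yaw 1.353 1 1
cS wood rect [693.4   3.4] [112.1  57. ] 1.9
  plates [ 6.384e-01 -4.000e-04  6.090e-02] [0.7498 0.0041 0.0611] mid [0.6941 0.0019 0.061 ] dist 0.111 yaw 0.041 37 39
  blue [0.6649 0.0044 0.0294] [0.7187 0.0063 0.031 ] mid [0.6918 0.0053 0.0302] dist 0.054 yaw 0.034 5 6
cM wood rect [ 521.5 -399.9] [140.1  57.7] 2.4
  plates [ 0.4528 -0.4037  0.0602] [ 0.5915 -0.3944  0.0603] mid [ 0.5222 -0.3991  0.0602] dist 0.139 yaw 0.067 34 40
  blue [ 0.4799 -0.3919  0.0335] [ 0.5611 -0.3891  0.0336] mid [ 0.5205 -0.3905  0.0335] dist 0.081 yaw 0.035 2 4
```

```bash
cat > plan.py <<'E'
import sys,numpy as np
from scipy.spatial.transform import Rotation as Ro
from workcell import bot
def plan(x,y,z,yaw,n=8,step=0.04,show=True):
    s=bot.read_state();R=Ro.from_rotvec(s["tcp_rot"]).as_matrix();p=np.array(s["tool_pos"])
    psi=np.arctan2(R[1,0],R[0,0]); tilt=np.arccos(-R[2,2])
    print("t",round(float(s["time"]),2),"p",p.round(4),"yaw",psi.round(3),"tilt",tilt.round(4),"q",np.round(s["q"],2),"F",np.round(s["wrist_force"],1),"w",round(float(s["width"]),3))
    T=np.array([x,y,z]);dy=(yaw-psi+np.pi)%(2*np.pi)-np.pi
    if len(sys.argv)>5 and sys.argv[5]=="n" : pass
    print("total tool shift",(R.T@(T-p)).round(4),"turn",round(-dy,3))
    rows=[]
    for i in range(n):
        d=T-p;L=np.linalg.norm(d);k=min(1,step/L) if L>1e-6 else 0
        # even split
        mv=d*k; t=np.clip(dy,-.12,.12)
        b=R.T@mv
        rows.append([[round(float(v),3) for v in b],round(float(-t),3)])
        p=p+mv;dy-=t;R=R@Ro.from_rotvec([0,0,-t]).as_matrix()
    for r in rows: print(r)
if __name__=="__main__":
    a=[float(v) for v in sys.argv[1:5]]
    plan(*a,step=float(sys.argv[5]) if len(sys.argv)>5 else .04,n=int(sys.argv[6]) if len(sys.argv)>6 else 8)
E
python3 plan.py 0.541 0.2345 0.2 2.64 .04 25
```

```text
t 0.1 p [ 0.1985 -0.6445  0.2551] yaw 0.299 tilt 0.0021 q [-1.31  0.26  1.61  0.    1.27 -0.04] F [0.7 0.2 0.4] w 1.001
total tool shift [ 0.586  -0.7391  0.0567] turn -2.341
[[0.025, -0.031, 0.002], -0.12]
[[0.028, -0.028, 0.002], -0.12]
[[0.032, -0.024, 0.002], -0.12]
[[0.034, -0.021, 0.002], -0.12]
[[0.036, -0.016, 0.002], -0.12]
[[0.038, -0.012, 0.002], -0.12]
[[0.039, -0.007, 0.002], -0.12]
[[0.04, -0.002, 0.002], -0.12]
[[0.04, 0.002, 0.002], -0.12]
[[0.039, 0.007, 0.002], -0.12]
[[0.038, 0.012, 0.002], -0.12]
[[0.036, 0.016, 0.002], -0.12]
[[0.034, 0.021, 0.002], -0.12]
[[0.032, 0.024, 0.002], -0.12]
[[0.028, 0.028, 0.002], -0.12]
[[0.025, 0.031, 0.002], -0.12]
[[0.021, 0.034, 0.002], -0.12]
[[0.017, 0.036, 0.002], -0.12]
[[0.012, 0.038, 0.002], -0.12]
[[0.008, 0.039, 0.002], -0.061]
[[0.005, 0.04, 0.002], -0.0]
[[0.005, 0.04, 0.002], -0.0]
[[0.005, 0.04, 0.002], -0.0]
[[0.003, 0.025, 0.001], -0.0]
[[0.0, 0.0, 0.0], -0.0]
```

Request:
servo_tool([
  [75, [0.025, -0.031, 0.002], -0.12],
  [75, [0.028, -0.028, 0.002], -0.12],
  [75, [0.032, -0.024, 0.002], -0.12],
  [75, [0.034, -0.021, 0.002], -0.12],
  [75, [0.036, -0.016, 0.002], -0.12],
  [75, [0.038, -0.012, 0.002], -0.12],
  [75, [0.039, -0.007, 0.002], -0.12],
  [75, [0.04, -0.002, 0.002], -0.12],
], newtons=40)

```text
time: 0.77
tool_pos: [0.3091, -0.3409, 0.2319]
tcp_rot: [-2.505, -1.883, -0.0]
wrist_force: [1.1, 0.7, 0.1]
width: 0.702
```

```bash
python3 plan.py 0.541 0.2345 0.2 2.64 .04 24
```

```text
t 0.77 p [ 0.3091 -0.3409  0.2319] yaw 1.289 tilt 0.0077 q [-0.89 -0.13  2.07  0.    1.21 -0.61] F [1.1 0.7 0.1] w 0.702
total tool shift [0.617  0.063  0.0344] turn -1.351
[[0.04, 0.004, 0.002], -0.12]
[[0.039, 0.009, 0.002], -0.12]
[[0.038, 0.013, 0.002], -0.12]
[[0.036, 0.018, 0.002], -0.12]
[[0.033, 0.022, 0.002], -0.12]
[[0.031, 0.026, 0.002], -0.12]
[[0.027, 0.029, 0.002], -0.12]
[[0.023, 0.032, 0.002], -0.12]
[[0.019, 0.035, 0.002], -0.12]
[[0.015, 0.037, 0.002], -0.12]
[[0.011, 0.039, 0.002], -0.12]
[[0.006, 0.039, 0.002], -0.031]
[[0.005, 0.04, 0.002], -0.0]
[[0.005, 0.04, 0.002], -0.0]
[[0.005, 0.04, 0.002], -0.0]
[[0.002, 0.021, 0.001], -0.0]
[[0.0, 0.0, 0.0], -0.0]
[[0.0, 0.0, 0.0], -0.0]
[[0.0, 0.0, 0.0], -0.0]
[[0.0, 0.0, 0.0], -0.0]
[[0.0, 0.0, 0.0], -0.0]
[[0.0, 0.0, 0.0], -0.0]
[[0.0, 0.0, 0.0], -0.0]
[[0.0, 0.0, 0.0], -0.0]
```

Request:
servo_tool([
  [75, [0.04, 0.004, 0.002], -0.12],
  [75, [0.039, 0.009, 0.002], -0.12],
  [75, [0.038, 0.013, 0.002], -0.12],
  [75, [0.036, 0.018, 0.002], -0.12],
  [75, [0.033, 0.022, 0.002], -0.12],
  [75, [0.031, 0.026, 0.002], -0.12],
  [75, [0.027, 0.029, 0.002], -0.12],
  [75, [0.023, 0.032, 0.002], -0.12],
])

```text
time: 1.43
tool_pos: [0.4213, -0.0282, 0.2148]
tcp_rot: [-1.295, -2.855, -0.008]
wrist_force: [0.7, -0.4, -1.0]
width: 0.709
```

```bash
python3 plan.py 0.541 0.2345 0.14 2.64 .04 10
```

```text
t 1.43 p [ 0.4213 -0.0282  0.2148] yaw 2.29 tilt 0.0081 q [-0.13 -0.2   2.16  0.01  1.19 -0.85] F [ 0.7 -0.4 -1. ] w 0.709
total tool shift [0.1182 0.263  0.0762] turn -0.35
[[0.016, 0.035, 0.01], -0.12]
[[0.012, 0.037, 0.01], -0.12]
[[0.007, 0.038, 0.01], -0.11]
[[0.003, 0.039, 0.01], -0.0]
[[0.003, 0.039, 0.01], -0.0]
[[0.003, 0.039, 0.01], -0.0]
[[0.003, 0.039, 0.01], -0.0]
[[0.001, 0.018, 0.005], -0.0]
[[0.0, 0.0, 0.0], -0.0]
[[0.0, 0.0, 0.0], -0.0]
```

Request:
servo_tool([
  [75, [0.016, 0.035, 0.01], -0.12],
  [75, [0.012, 0.037, 0.01], -0.12],
  [75, [0.007, 0.038, 0.01], -0.11],
  [75, [0.003, 0.039, 0.01], 0],
  [75, [0.003, 0.039, 0.01], 0],
  [75, [0.003, 0.039, 0.01], 0],
  [75, [0.003, 0.039, 0.01], 0],
  [75, [0.001, 0.018, 0.005], 0],
])

```text
time: 2.1
tool_pos: [0.5374, 0.254, 0.1389]
tcp_rot: [-0.737, -3.053, -0.01]
wrist_force: [0.3, -0.6, 0.5]
width: 0.706
```

```bash
python3 - <<'E'
from workcell import bot
import numpy as np,cv2
c=bot.read_camera("wrist");np.savez("w1.npz",**c)
cv2.imwrite("pics/w1.png",c["pixels"][:,:,::-1]); print(c["intrinsics"])
E
python3 plan.py 0.541 0.2345 0.06 2.64 .03 4
```

```text
[[309.70691629   0.         321.14488311]
 [  0.         309.70691629 195.52279385]
 [  0.           0.           1.        ]]
t 2.15 p [0.5378 0.2555 0.1381] yaw 2.668 tilt 0.0077 q [ 0.4   0.21  1.9   0.01  1.03 -0.7 ] F [1.1 2.2 0. ] w 0.703
total tool shift [-0.0126 -0.0178  0.078 ] turn 0.028
[[-0.005, -0.007, 0.029], 0.028]
[[-0.005, -0.006, 0.029], -0.0]
[[-0.003, -0.005, 0.02], -0.0]
[[0.0, 0.0, 0.0], -0.0]
```

View pics/w1.png

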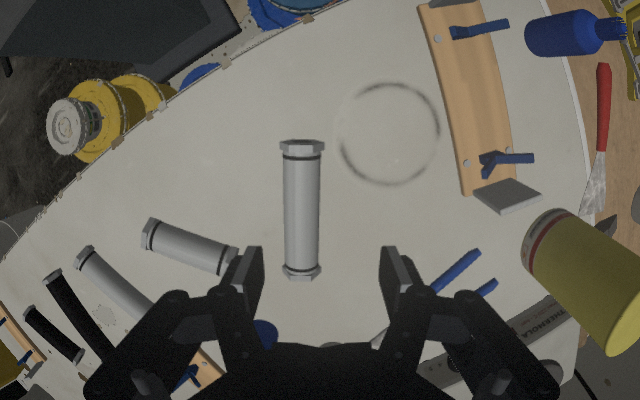

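The wrist view shows the middle silver tube at (302,210), square to the jaws and about 18 mm to one side of them, which agrees with the computed shift. The black and short tubes stand clear.

Request:
servo_tool([
  [75, [-0.005, -0.007, 0.02], 0.028],
  [75, [-0.005, -0.006, 0.02], 0],
  [75, [-0.003, -0.005, 0.02], 0],
  [75, [0, 0, 0.01], 0],
  [75, [0, 0, 0.005], 0],
  [75, [0, 0, 0], 0],
  [75, [0, 0, 0], 0],
  [75, [0, 0, 0], 0],
])

```text
time: 2.82
tool_pos: [0.5403, 0.237, 0.0586]
tcp_rot: [-0.771, -3.041, -0.01]
wrist_force: [-0.7, 0.2, 0.4]
width: 0.702
```

```bash
python3 - <<'E'
from workcell import bot
import numpy as np,cv2
c=bot.read_camera("wrist");np.savez("w2.npz",**c)
cv2.imwrite("pics/w2.png",c["pixels"][:,:,::-1])
E
python3 plan.py 0.541 0.2345 0.028 2.64 .01 5
```

```text
t 2.87 p [0.5407 0.2372 0.059 ] yaw 2.645 tilt 0.0077 q [ 0.37  0.3   1.95  0.01  0.89 -0.71] F [0.7 0.5 0.7] w 0.703
total tool shift [-0.0017 -0.0024  0.031 ] turn 0.005
[[-0.001, -0.001, 0.01], 0.005]
[[-0.001, -0.001, 0.01], -0.0]
[[-0.001, -0.001, 0.01], -0.0]
[[-0.0, -0.0, 0.001], -0.0]
[[0.0, 0.0, 0.0], -0.0]
```

View pics/w2.png

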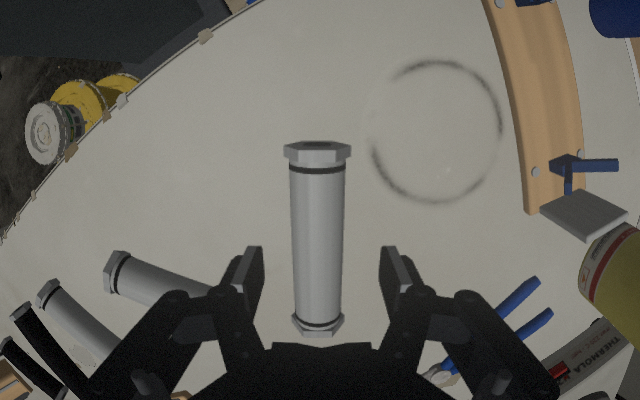

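The tube at column 317 is now centred between the jaws (pads at 250 and 390). I'll go down and close.

Request:
servo_tool([
  [75, [-0.001, -0.001, 0.01], 0.005],
  [75, [-0.001, -0.001, 0.01], 0],
  [75, [0, 0, 0.008], 0],
  [75, [0, 0, 0.002], 0],
  [75, [0, 0, 0], 0],
  [160, [0, 0, 0], 0],
  [200, [0, 0, 0], 0],
  [255, [0, 0, 0], 0],
], newtons=40)

```text
time: 3.53
tool_pos: [0.5438, 0.2354, 0.0291]
tcp_rot: [0.78, 3.042, 0.015]
wrist_force: [1.4, -0.7, -1.1]
width: 0.332
```

Request:
servo_tool([
  [255, [0, 0, 0], 0],
  [255, [0, 0, 0], 0],
  [255, [0, 0, 0], 0],
  [255, [0, 0, 0], 0],
  [255, [0, 0, -0.005], 0],
  [255, [0, 0, -0.01], 0],
  [255, [0, 0, -0.015], 0],
  [255, [0, 0, 0], 0],
])

```text
time: 4.2
tool_pos: [0.5428, 0.2349, 0.0606]
tcp_rot: [-0.78, -3.042, -0.014]
wrist_force: [0.5, 0.2, 0.0]
width: 0.334
```

```bash
python3 - <<'E'
from workcell import bot
import numpy as np,cv2
c=bot.read_camera("wrist");np.savez("w3.npz",**c)
cv2.imwrite("pics/w3.png",c["pixels"][:,:,::-1])
E
python3 plan.py 0.541 0.2345 0.13 2.64 .02 3
```

```text
t 4.25 p [0.5421 0.2347 0.0594] yaw 2.64 tilt 0.0083 q [ 0.36  0.3   1.96  0.01  0.88 -0.71] F [-0.7  0.  -1.6] w 0.336
total tool shift [ 0.0011 -0.0002 -0.0706] turn -0.0
[[0.0, -0.0, -0.02], -0.0]
[[0.0, -0.0, -0.02], -0.0]
[[0.0, -0.0, -0.02], -0.0]
```

View pics/w3.png

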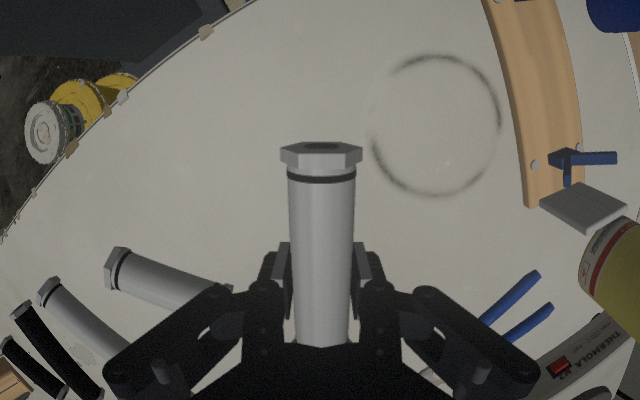

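The tube is held and lifted (seen at (320,240) between the pads, width 0.335). Next I'll carry it to the middle cradle.

Request:
servo_tool([
  [255, [0, 0, -0.025], 0],
  [255, [0, 0, -0.03], 0],
  [255, [0, -0.01, -0.01], 0],
  [255, [0.0, -0.02, -0.005], -0.05],
  [255, [0, -0.03, 0], -0.05],
  [255, [0, -0.035, 0], -0.05],
  [255, [0.0, -0.04, 0], -0.05],
  [255, [0.0, -0.04, 0], -0.05],
])

```text
time: 4.92
tool_pos: [0.474, 0.0714, 0.1287]
tcp_rot: [0.361, 3.118, 0.016]
wrist_force: [0.3, -1.3, -2.2]
width: 0.339
```

```bash
python3 plan.py 0.522 -0.399 0.13 3.197 .04 16
```

```text
t 4.92 p [0.474  0.0714 0.1287] yaw 2.911 tilt 0.0104 q [ 0.09  0.01  2.14  0.01  0.98 -1.25] F [ 0.3 -1.3 -2.2] w 0.339
total tool shift [-0.1543 -0.4469 -0.0057] turn -0.286
[[-0.013, -0.038, -0.0], -0.12]
[[-0.008, -0.039, -0.0], -0.12]
[[-0.004, -0.04, -0.0], -0.046]
[[-0.002, -0.04, -0.0], -0.0]
[[-0.002, -0.04, -0.0], -0.0]
[[-0.002, -0.04, -0.0], -0.0]
[[-0.002, -0.04, -0.0], -0.0]
[[-0.002, -0.04, -0.0], -0.0]
[[-0.002, -0.04, -0.0], -0.0]
[[-0.002, -0.04, -0.0], -0.0]
[[-0.002, -0.04, -0.0], -0.0]
[[-0.002, -0.033, -0.0], -0.0]
[[0.0, 0.0, 0.0], -0.0]
[[0.0, 0.0, 0.0], -0.0]
[[0.0, 0.0, 0.0], -0.0]
[[0.0, 0.0, 0.0], -0.0]
```

Request:
servo_tool([
  [255, [-0.013, -0.038, 0], -0.05],
  [255, [-0.01, -0.038, 0], -0.05],
  [255, [-0.008, -0.04, 0], -0.05],
  [255, [-0.006, -0.04, 0], -0.05],
  [255, [-0.004, -0.04, 0], -0.05],
  [255, [-0.002, -0.04, 0], -0.03],
  [255, [-0.002, -0.04, 0], 0],
  [255, [-0.002, -0.04, 0], 0],
])

```text
time: 5.58
tool_pos: [0.488, -0.2606, 0.1192]
tcp_rot: [0.108, -3.137, -0.017]
wrist_force: [1.3, 0.5, -0.9]
width: 0.337
```

```bash
python3 plan.py 0.522 -0.399 0.13 3.197 .035 10
```

```text
t 5.58 p [ 0.488  -0.2606  0.1192] yaw -3.073 tilt 0.011 q [-0.54  0.17  1.99  0.01  0.99 -2.18] F [ 1.3  0.5 -0.9] w 0.337
total tool shift [-0.0244 -0.1403 -0.0124] turn 0.014
[[-0.006, -0.034, -0.003], 0.014]
[[-0.006, -0.034, -0.003], -0.0]
[[-0.006, -0.034, -0.003], -0.0]
[[-0.006, -0.034, -0.003], -0.0]
[[-0.001, -0.003, -0.0], -0.0]
[[0.0, 0.0, 0.0], -0.0]
[[0.0, 0.0, 0.0], -0.0]
[[0.0, 0.0, 0.0], -0.0]
[[0.0, 0.0, 0.0], -0.0]
[[0.0, 0.0, 0.0], -0.0]
```

Request:
servo_tool([
  [255, [-0.006, -0.034, -0.003], 0.014],
  [255, [-0.006, -0.03, -0.003], 0],
  [255, [-0.006, -0.022, -0.003], 0],
  [255, [-0.006, -0.015, -0.003], 0],
  [255, [0, -0.008, 0], 0],
  [255, [0, -0.004, 0], 0],
  [255, [0, 0, 0], 0],
  [255, [0, 0, 0], 0],
])

```text
time: 6.25
tool_pos: [0.5093, -0.3861, 0.1223]
tcp_rot: [0.068, -3.13, -0.02]
wrist_force: [-0.2, 0.4, -0.9]
width: 0.334
```

```bash
python3 - <<'E'
from workcell import bot
import numpy as np,cv2
c=bot.read_camera("wrist");np.savez("w4.npz",**c)
cv2.imwrite("pics/w4.png",c["pixels"][:,:,::-1])
E
python3 plan.py 0.522 -0.399 0.12 3.197 .035 3
```

```text
t 6.3 p [ 0.5092 -0.3857  0.1222] yaw -3.098 tilt 0.0167 q [-0.69  0.32  1.8   0.    1.04 -2.3 ] F [-0.2 -0.1 -1.4] w 0.331
total tool shift [-0.0122 -0.0139  0.0019] turn -0.012
[[-0.012, -0.014, 0.002], -0.012]
[[0.0, 0.0, 0.0], -0.0]
[[0.0, 0.0, 0.0], -0.0]
```

View pics/w4.png

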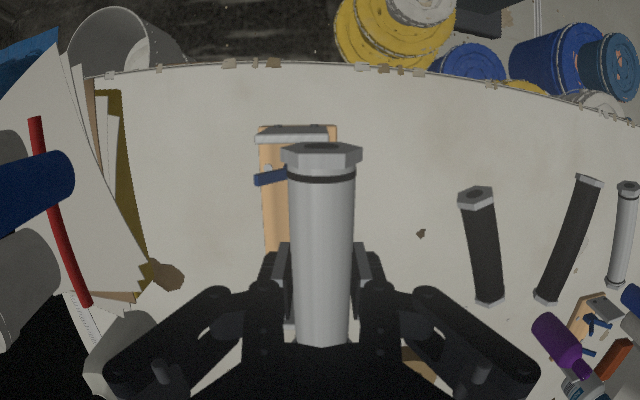

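The middle tube is in the jaws and the middle cradle shows behind it at (297,180). It needs about 14 mm more in each direction.

Request:
servo_tool([
  [255, [-0.006, -0.007, 0.005], -0.006],
  [255, [-0.006, -0.006, 0.005], -0.006],
  [255, [-0.002, -0.002, 0.01], 0],
  [255, [0, 0, 0.005], 0],
  [255, [0, 0, 0], 0],
  [255, [0, 0, 0], 0],
  [255, [0, 0, 0], 0],
  [255, [0, 0, 0], 0],
])

```text
time: 6.97
tool_pos: [0.5247, -0.3956, 0.0921]
tcp_rot: [0.097, -3.126, -0.026]
wrist_force: [-0.9, -1.3, -1.8]
width: 0.335
```

```bash
python3 - <<'E'
from workcell import bot
import numpy as np,cv2
for n in ["wrist","scene","top"]:
    c=bot.read_camera(n);np.savez(f"{n}5.npz",**c)
    if n=="wrist":cv2.imwrite("pics/w5.png",c["pixels"][:,:,::-1])
    if n=="scene":cv2.imwrite("pics/s5.png",cv2.resize(c["pixels"][100:180,340:460,::-1],None,fx=6,fy=6,interpolation=cv2.INTER_CUBIC))
E
python3 plan.py 0.524 -0.399 0.0596 3.197 .035 3
```

```text
t 7.12 p [ 0.5248 -0.3959  0.0925] yaw -3.079 tilt 0.0206 q [-0.69  0.38  1.77  0.    1.01 -2.32] F [ 0.4  0.5 -1.1] w 0.332
total tool shift [ 0.0006 -0.0036  0.0329] turn 0.007
[[0.001, -0.004, 0.033], 0.007]
[[0.0, 0.0, 0.0], -0.0]
[[0.0, 0.0, 0.0], -0.0]
```

View pics/w5.png

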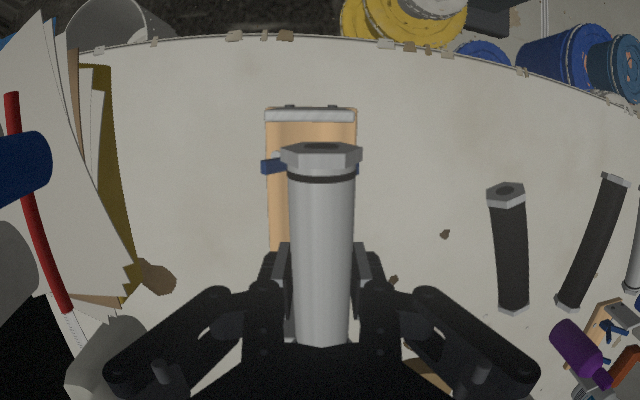

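View pics/s5.png

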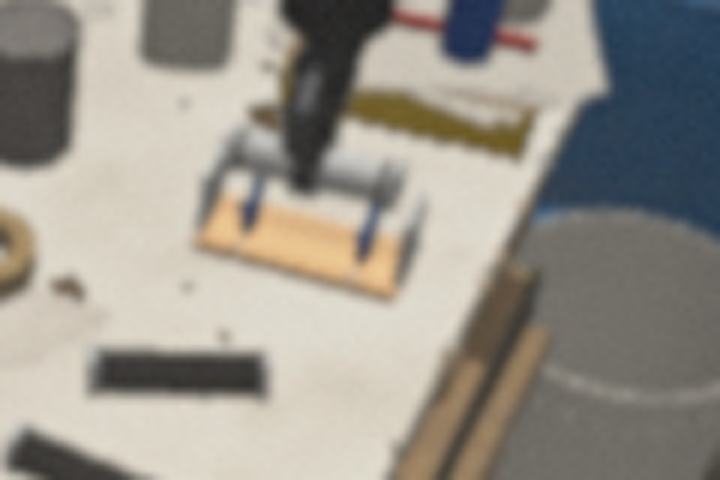

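Wrist view: the cradle's end plate is centred near column 311 and the tube near 321, so about 4 mm more is needed in tool -y. I'll lower it gently.

Request:
servo_tool([
  [255, [0, -0.004, 0.005], 0.007],
  [255, [0, 0, 0.008], 0],
  [255, [0, 0, 0.008], 0],
  [255, [0, 0, 0.005], 0],
  [255, [0, 0, 0], 0],
  [255, [0, 0, 0.003], 0],
  [255, [0, 0, 0], 0],
  [255, [0, 0, 0], 0],
])

```text
time: 7.78
tool_pos: [0.5251, -0.4009, 0.0614]
tcp_rot: [0.084, -3.129, -0.022]
wrist_force: [-0.4, -0.5, -0.6]
width: 0.337
```

```bash
python3 plan.py 0.524 -0.399 0.0596 3.197 .035 1
```

```text
t 7.78 p [ 0.5251 -0.4009  0.0614] yaw -3.088 tilt 0.0179 q [-0.69  0.42  1.78  0.    0.96 -2.32] F [-0.4 -0.5 -0.6] w 0.337
total tool shift [0.001  0.002  0.0018] turn -0.002
[[0.001, 0.002, 0.002], -0.002]
```

Request:
servo_tool([
  [255, [0, 0.002, 0.001], 0],
  [255, [0, 0, 0.001], 0],
  [255, [0, 0, 0.001], 0],
  [255, [0, 0, 0.001], 0],
  [255, [0, 0, 0], 0],
  [255, [0, 0, 0], 0],
  [255, [0, 0, 0], 0],
  [255, [0, 0, 0], 0],
])

```text
time: 8.45
tool_pos: [0.5257, -0.4017, 0.0602]
tcp_rot: [0.084, -3.132, -0.012]
wrist_force: [-0.5, -1.6, 0.9]
width: 0.332
```

```bash
python3 - <<'E'
from workcell import bot
import numpy as np,cv2
c=bot.read_camera("scene");np.savez(f"s6.npz",**c)
cv2.imwrite("pics/s6.png",cv2.resize(c["pixels"][100:180,340:460,::-1],None,fx=6,fy=6,interpolation=cv2.INTER_CUBIC))
E
python3 plan.py 0.524 -0.399 0.0596 3.197 .035 1
```

```text
t 8.5 p [ 0.5257 -0.4017  0.0602] yaw -3.088 tilt 0.0117 q [-0.69  0.42  1.78  0.    0.95 -2.32] F [-0.1 -0.7  0.3] w 0.336
total tool shift [0.0016 0.0028 0.0006] turn -0.002
[[0.002, 0.003, 0.001], -0.002]
```

View pics/s6.png

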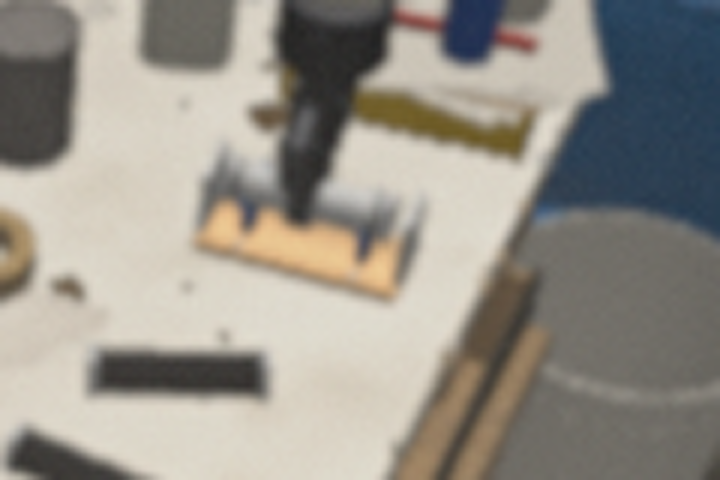

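The tube is between the plates in both Vs (blue supports at (248,205) and (370,240)). I'll press down a touch more to confirm contact.

Request:
servo_tool([
  [255, [0, 0.002, 0.002], 0],
  [255, [0, 0.001, 0.002], 0],
  [255, [0, 0, 0.002], 0],
  [255, [0, 0, 0.002], 0],
  [255, [0, 0, 0.002], 0],
  [255, [0, 0, 0.002], 0],
  [255, [0, 0, 0.002], 0],
  [255, [0, 0, 0], 0],
])

```text
time: 9.17
tool_pos: [0.5261, -0.402, 0.0601]
tcp_rot: [0.08, -3.133, -0.005]
wrist_force: [0.8, -0.1, -1.8]
width: 0.335
```

```bash
python3 plan.py 0.524 -0.399 0.0596 3.197 .035 1
```

```text
t 9.17 p [ 0.5261 -0.402   0.0601] yaw -3.091 tilt 0.0077 q [-0.69  0.42  1.79 -0.    0.94 -2.31] F [ 0.8 -0.1 -1.8] w 0.335
total tool shift [0.002  0.0031 0.0005] turn -0.005
[[0.002, 0.003, 0.001], -0.005]
```

It stays at z 0.060 despite the commands, so it is seated. I'll release gently and retreat.

Request:
servo_tool([
  [150, [0, 0, 0], 0],
  [130, [0, 0, 0], 0],
  [110, [0, 0, 0], 0],
  [95, [0, 0, 0], 0],
  [95, [0, 0, 0], 0],
  [95, [0, 0, -0.01], 0],
  [95, [0, 0, -0.02], 0],
  [95, [0, 0, -0.03], 0],
])

```text
time: 9.83
tool_pos: [0.522, -0.3961, 0.1119]
tcp_rot: [0.08, -3.12, -0.026]
wrist_force: [1.2, -0.1, -0.8]
width: 0.631
```

Request:
servo_tool([
  [95, [0, 0, -0.03], 0],
  [75, [0, 0, -0.02], 0],
  [75, [0, 0.02, -0.01], 0],
  [75, [0, 0.03, 0], 0],
  [75, [0, 0.04, 0], 0],
  [75, [0, 0.04, 0], 0],
  [75, [0, 0.04, 0], 0],
  [75, [0, 0.03, 0], 0],
])

```text
time: 10.5
tool_pos: [0.5182, -0.2012, 0.1921]
tcp_rot: [0.065, -3.139, -0.004]
wrist_force: [0.4, 0.3, -0.3]
width: 0.707
```

```bash
python3 - <<'E'
from workcell import bot
import numpy as np,cv2
from meas import *
c=bot.read_camera("top");np.savez("top7.npz",**c)
cv2.imwrite("pics/t7.png",cv2.resize(c["pixels"][130:270,180:500,::-1],None,fx=2.5,fy=2.5,interpolation=cv2.INTER_CUBIC))
cv2.imwrite("pics/t7c.png",cv2.resize(c["pixels"][190:260,430:510,::-1],None,fx=8,fy=8,interpolation=cv2.INTER_CUBIC))
P=cloud(c);h=P[:,:,2]
box=np.zeros(h.shape,bool);box[191:263,446:490]=1
q=P[box&(h>.05)&(h<.066)];print(len(q),q.mean(0).round(4), q.min(0).round(3),q.max(0).round(3))
E
python3 plan.py 0.543 0.0057 0.13 3.48 .04 12
```

```text
210 [ 0.4891 -0.4009  0.0589] [ 0.45  -0.425  0.05 ] [ 0.539 -0.382  0.066]
t 10.55 p [ 0.5177 -0.1966  0.192 ] yaw -3.099 tilt 0.007 q [-0.41  0.09  1.93  0.01  1.13 -2.03] F [-1.   4.3 -0.5] w 0.703
total tool shift [-0.0341  0.2006  0.0632] turn -0.295
[[-0.006, 0.038, 0.012], -0.12]
[[-0.011, 0.037, 0.012], -0.12]
[[-0.015, 0.035, 0.012], -0.055]
[[-0.017, 0.034, 0.012], -0.0]
[[-0.017, 0.034, 0.012], -0.0]
[[-0.006, 0.011, 0.004], -0.0]
[[0.0, 0.0, 0.0], -0.0]
[[0.0, 0.0, 0.0], -0.0]
[[0.0, 0.0, 0.0], -0.0]
[[0.0, 0.0, 0.0], -0.0]
[[0.0, 0.0, 0.0], -0.0]
[[0.0, 0.0, 0.0], -0.0]
```

View pics/t7.png

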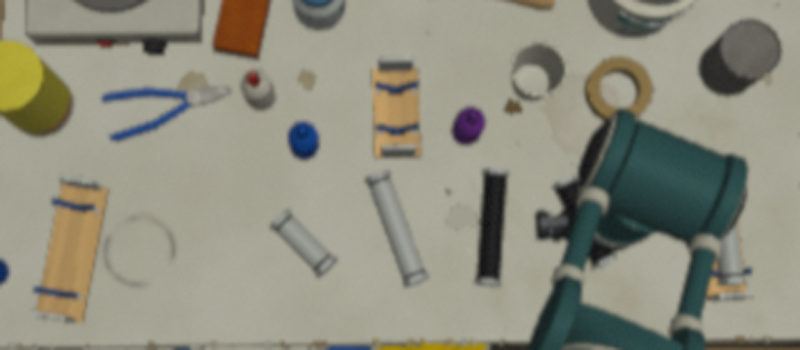

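View pics/t7c.png

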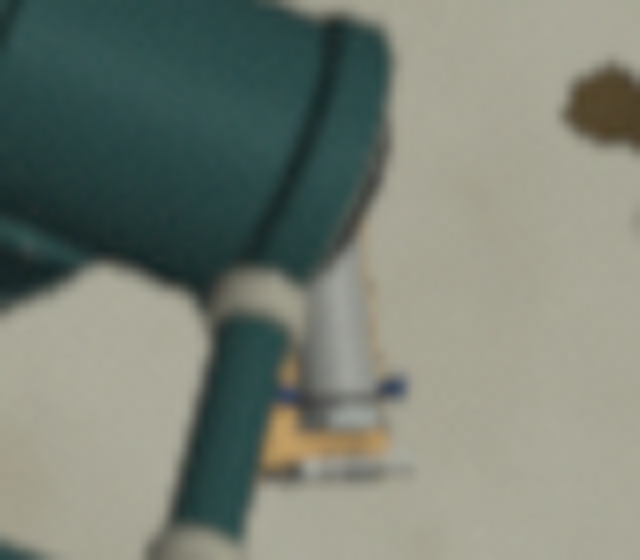

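The arm hides part of the middle cradle at (728,270), but its near end shows the tube seated. I'll check it fully later. Next is the long silver tube at (395,228) in this crop.

Request:
servo_tool([
  [75, [-0.006, 0.03, 0.012], -0.1],
  [75, [-0.009, 0.035, 0.012], -0.1],
  [75, [-0.013, 0.035, 0.012], -0.07],
  [75, [-0.015, 0.03, 0.012], -0.03],
  [75, [-0.01, 0.02, 0.012], 0],
  [75, [-0.006, 0.011, 0.004], 0],
  [75, [0, 0.005, 0], 0],
  [75, [0, 0, 0], 0],
])

```text
time: 11.22
tool_pos: [0.5401, -0.0118, 0.1342]
tcp_rot: [-0.565, 3.082, 0.001]
wrist_force: [-1.0, -0.6, -0.5]
width: 0.705
```

```bash
python3 plan.py 0.543 0.0057 0.06 3.48 .025 6
```

```text
t 11.22 p [ 0.5401 -0.0118  0.1342] yaw -2.779 tilt 0.0086 q [-0.07  0.12  2.02  0.    1.   -2.01] F [-1.  -0.6 -0.5] w 0.705
total tool shift [-0.0083  0.0153  0.0742] turn 0.024
[[-0.003, 0.005, 0.024], 0.024]
[[-0.003, 0.005, 0.024], -0.0]
[[-0.003, 0.005, 0.024], -0.0]
[[-0.0, 0.0, 0.001], -0.0]
[[0.0, 0.0, 0.0], -0.0]
[[0.0, 0.0, 0.0], -0.0]
```

Request:
servo_tool([
  [75, [-0.003, 0.005, 0.02], 0.024],
  [75, [-0.003, 0.005, 0.02], 0],
  [75, [-0.002, 0.004, 0.02], 0],
  [75, [0, 0.001, 0.008], 0],
  [75, [0, 0, 0.005], 0],
  [75, [0, 0, 0], 0],
  [75, [0, 0, 0], 0],
  [75, [0, 0, 0], 0],
])

```text
time: 11.88
tool_pos: [0.5492, -0.0014, 0.0671]
tcp_rot: [-0.518, 3.078, -0.007]
wrist_force: [-0.1, -0.9, 0.1]
width: 0.709
```

```bash
python3 - <<'E'
from workcell import bot
import numpy as np,cv2
c=bot.read_camera("wrist")
cv2.imwrite("pics/w8.png",c["pixels"][:,:,::-1])
E
python3 plan.py 0.543 0.0057 0.028 3.48 .01 4
```

```text
t 11.93 p [ 0.5496 -0.0014  0.0674] yaw -2.808 tilt 0.0216 q [-0.05  0.21  2.05 -0.    0.86 -1.95] F [-0.  -0.6 -0.3] w 0.704
total tool shift [0.0047 0.0092 0.0393] turn -0.005
[[0.001, 0.002, 0.01], -0.005]
[[0.001, 0.002, 0.01], -0.0]
[[0.001, 0.002, 0.01], -0.0]
[[0.001, 0.002, 0.01], -0.0]
```

View pics/w8.png

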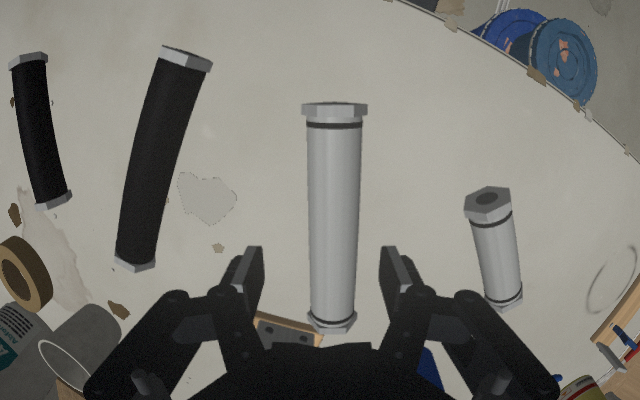

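The long tube is at column 333 between the pads, so it needs about 9 mm of tool +y.

Request:
servo_tool([
  [75, [0.002, 0.004, 0.008], -0.005],
  [75, [0.002, 0.004, 0.01], 0],
  [75, [0.001, 0.001, 0.01], 0],
  [75, [0, 0, 0.007], 0],
  [75, [0, 0, 0.003], 0],
  [75, [0, 0, 0], 0],
  [75, [0, 0, 0], 0],
  [75, [0, 0, 0], 0],
])

```text
time: 12.6
tool_pos: [0.5427, 0.0059, 0.0266]
tcp_rot: [-0.526, 3.074, -0.008]
wrist_force: [0.4, -0.6, -0.0]
width: 0.704
```

```bash
python3 plan.py 0.543 0.0057 0.029 3.48 .01 1
```

```text
t 12.6 p [0.5427 0.0059 0.0266] yaw -2.802 tilt 0.0237 q [-0.03  0.26  2.09 -0.    0.77 -1.94] F [ 0.4 -0.6 -0. ] w 0.704
total tool shift [-0.0002 -0.0003 -0.0024] turn 0.001
[[-0.0, -0.0, -0.002], 0.001]
```

Request:
servo_tool([
  [120, [0, 0, -0.003], 0],
  [160, [0, 0, 0], 0],
  [200, [0, 0, 0], 0],
  [255, [0, 0, 0], 0],
  [255, [0, 0, 0], 0],
  [255, [0, 0, 0], 0],
  [255, [0, 0, 0], 0],
  [255, [0, 0, 0], 0],
], newtons=40)

```text
time: 13.27
tool_pos: [0.5434, 0.0058, 0.0309]
tcp_rot: [-0.526, 3.072, -0.009]
wrist_force: [-1.4, 0.9, -3.1]
width: 0.332
```

Request:
servo_tool([
  [255, [0, 0, -0.005], 0],
  [255, [0, 0, -0.015], 0],
  [255, [0, 0, -0.025], 0],
  [255, [0, 0, -0.03], 0],
  [255, [0, 0, -0.02], 0],
  [255, [0, 0, -0.01], 0],
  [255, [0, 0, 0], 0],
  [255, [0, 0, 0], 0],
])

```text
time: 13.93
tool_pos: [0.5378, 0.0061, 0.1389]
tcp_rot: [-0.527, 3.079, -0.007]
wrist_force: [-1.1, -0.3, -1.7]
width: 0.333
```

```bash
python3 - <<'E'
from workcell import bot
import numpy as np,cv2
c=bot.read_camera("wrist")
cv2.imwrite("pics/w9.png",c["pixels"][:,:,::-1])
E
python3 plan.py 0.519 0.413 0.13 2.978 .04 14
```

```text
t 13.98 p [0.5379 0.0061 0.1386] yaw -2.803 tilt 0.0186 q [-0.03  0.1   2.03 -0.    1.   -1.94] F [ 0.2 -1.4 -1.6] w 0.332
total tool shift [-0.1173  0.3901  0.0078] turn 0.503
[[-0.012, 0.038, 0.001], 0.12]
[[-0.007, 0.039, 0.001], 0.12]
[[-0.002, 0.04, 0.001], 0.12]
[[0.003, 0.04, 0.001], 0.12]
[[0.007, 0.039, 0.001], 0.023]
[[0.008, 0.039, 0.001], -0.0]
[[0.008, 0.039, 0.001], -0.0]
[[0.008, 0.039, 0.001], -0.0]
[[0.008, 0.039, 0.001], -0.0]
[[0.008, 0.039, 0.001], -0.0]
[[0.002, 0.007, 0.0], -0.0]
[[0.0, 0.0, 0.0], -0.0]
[[0.0, 0.0, 0.0], -0.0]
[[0.0, 0.0, 0.0], -0.0]
```

View pics/w9.png

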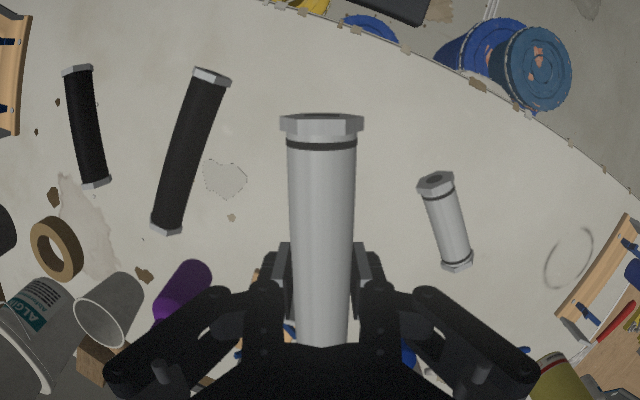

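The long tube is held at (320,230). Next I'll carry it to the long cradle.

Request:
servo_tool([
  [255, [-0.01, 0.03, 0], 0.07],
  [255, [-0.007, 0.039, 0.001], 0.07],
  [255, [-0.004, 0.04, 0.001], 0.07],
  [255, [-0.001, 0.04, 0.001], 0.07],
  [255, [0.001, 0.04, 0.001], 0.07],
  [255, [0.004, 0.04, 0.001], 0.07],
  [255, [0.007, 0.039, 0.001], 0.05],
  [255, [0.008, 0.035, 0.001], 0.03],
])

```text
time: 14.65
tool_pos: [0.5092, 0.3142, 0.1156]
tcp_rot: [0.312, 3.123, -0.017]
wrist_force: [1.1, 0.0, -2.4]
width: 0.338
```

```bash
python3 plan.py 0.519 0.413 0.13 2.978 .03 5
```

```text
t 14.65 p [0.5092 0.3142 0.1156] yaw 2.942 tilt 0.011 q [ 0.52  0.25  1.9  -0.01  1.   -0.85] F [ 1.1  0.  -2.4] w 0.338
total tool shift [ 0.0099  0.0987 -0.0154] turn -0.036
[[0.003, 0.029, -0.005], -0.036]
[[0.002, 0.03, -0.005], -0.0]
[[0.002, 0.03, -0.005], -0.0]
[[0.001, 0.01, -0.002], -0.0]
[[0.0, 0.0, 0.0], -0.0]
```

Request:
servo_tool([
  [255, [0.003, 0.025, -0.005], -0.02],
  [255, [0.002, 0.018, -0.004], -0.01],
  [255, [0.002, 0.012, -0.002], 0],
  [255, [0.001, 0.008, 0], 0],
  [255, [0, 0.004, 0], 0],
  [255, [0, 0, 0], 0],
  [255, [0, 0, 0], 0],
  [255, [0, 0, 0], 0],
])

```text
time: 15.32
tool_pos: [0.5053, 0.3872, 0.1118]
tcp_rot: [-0.255, -3.117, 0.035]
wrist_force: [0.8, -0.6, -0.6]
width: 0.335
```

```bash
python3 plan.py 0.519 0.413 0.1 2.978 .03 5
```

```text
t 15.32 p [0.5053 0.3872 0.1118] yaw 2.978 tilt 0.0265 q [ 0.62  0.33  1.8  -0.01  1.04 -0.78] F [ 0.8 -0.6 -0.6] w 0.335
total tool shift [-0.0095  0.028   0.011 ] turn 0.0
[[-0.009, 0.027, 0.01], 0.0]
[[-0.0, 0.001, 0.001], -0.0]
[[0.0, 0.0, 0.0], -0.0]
[[0.0, 0.0, 0.0], -0.0]
[[0.0, 0.0, 0.0], -0.0]
```

Request:
servo_tool([
  [255, [-0.003, 0.009, 0.003], 0],
  [255, [-0.003, 0.009, 0.004], 0],
  [255, [-0.003, 0.008, 0.004], 0],
  [255, [0, 0.002, 0.004], 0],
  [255, [0, 0, 0], 0],
  [255, [0, 0, 0], 0],
  [255, [0, 0, 0], 0],
  [255, [0, 0, 0], 0],
])

```text
time: 15.98
tool_pos: [0.5212, 0.4122, 0.0937]
tcp_rot: [-0.262, -3.116, 0.037]
wrist_force: [-0.3, 0.2, -1.8]
width: 0.333
```

```bash
python3 - <<'E'
from workcell import bot
import numpy as np,cv2
c=bot.read_camera("wrist")
cv2.imwrite("pics/w10.png",c["pixels"][:,:,::-1])
c=bot.read_camera("scene")
cv2.imwrite("pics/s10.png",cv2.resize(c["pixels"][250:350,230:350,::-1],None,fx=5,fy=5,interpolation=cv2.INTER_CUBIC))
E
python3 plan.py 0.519 0.413 0.0614 2.978 .03 1
```

```text
t 16.08 p [0.5212 0.4122 0.0939] yaw 2.974 tilt 0.0275 q [ 0.64  0.4   1.75 -0.01  1.02 -0.76] F [-0.2 -0.3 -1.1] w 0.334
total tool shift [0.0019 0.0012 0.0325] turn -0.004
[[0.002, 0.001, 0.03], -0.004]
```

View pics/w10.png

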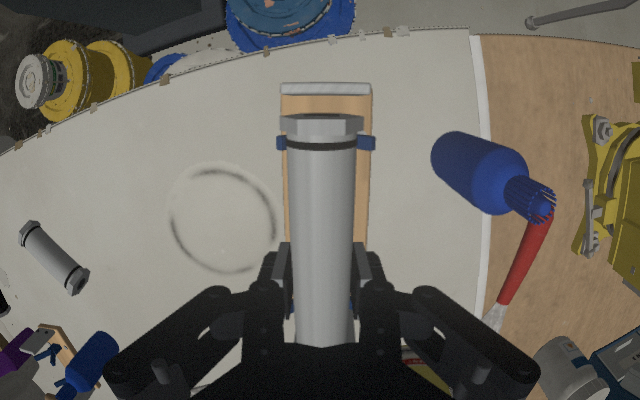

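View pics/s10.png

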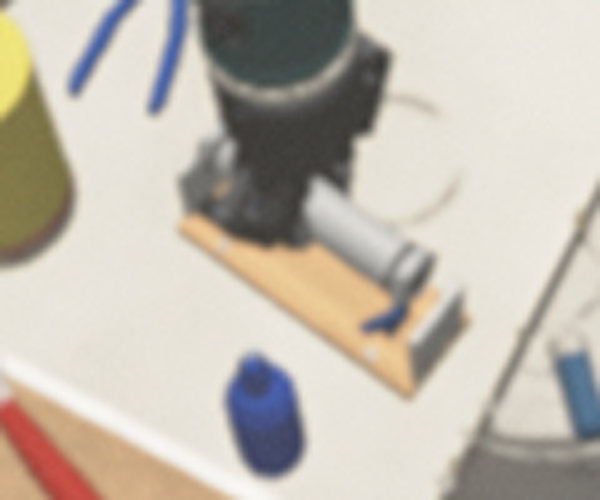

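The wrist view shows the tube centred on the long cradle (blue supports at 282 and 367, tube centred at 321). I'll lower it.

Request:
servo_tool([
  [255, [0.001, 0.001, 0.006], 0],
  [255, [0.001, 0, 0.008], 0],
  [255, [0, 0, 0.007], 0],
  [255, [0, 0, 0.004], 0],
  [255, [0, 0, 0.003], 0],
  [255, [0, 0, 0.001], 0],
  [255, [0, 0, 0], 0],
  [255, [0, 0, 0], 0],
])

```text
time: 16.75
tool_pos: [0.519, 0.4135, 0.063]
tcp_rot: [-0.262, -3.118, 0.034]
wrist_force: [-1.1, 0.3, 0.2]
width: 0.337
```

Request:
servo_tool([
  [255, [0, 0, 0.001], 0],
  [255, [0, 0, 0.001], 0],
  [255, [0, 0, 0.002], 0],
  [255, [0, 0, 0.002], 0],
  [255, [0, 0, 0.002], 0],
  [255, [0, 0, 0.002], 0],
  [255, [0, 0, 0], 0],
  [255, [0, 0, 0], 0],
])

```text
time: 17.42
tool_pos: [0.5196, 0.4141, 0.0623]
tcp_rot: [-0.262, -3.12, 0.032]
wrist_force: [-0.5, 0.5, -0.6]
width: 0.335
```

```bash
python3 plan.py 0.519 0.413 0.0614 2.978 .03 1
```

```text
t 17.42 p [0.5196 0.4141 0.0623] yaw 2.974 tilt 0.0233 q [ 0.64  0.43  1.77 -0.01  0.97 -0.76] F [-0.5  0.5 -0.6] w 0.335
total tool shift [ 0.0004 -0.0012  0.001 ] turn -0.004
[[0.0, -0.001, 0.001], -0.004]
```

Request:
servo_tool([
  [255, [0, 0, 0.003], 0],
  [255, [0, 0, 0.003], 0],
  [255, [0, 0, 0.003], 0],
  [255, [0, 0, 0.003], 0],
  [255, [0, 0, 0.003], 0],
  [255, [0, 0, 0.003], 0],
  [255, [0, 0, 0], 0],
  [255, [0, 0, 0], 0],
])

```text
time: 18.08
tool_pos: [0.5199, 0.4141, 0.0622]
tcp_rot: [-0.261, -3.12, 0.034]
wrist_force: [-0.3, -0.3, -0.2]
width: 0.337
```

```bash
python3 plan.py 0.519 0.413 0.0614 2.978 .03 1;python3 - <<'E'
from workcell import bot
import numpy as np,cv2
c=bot.read_camera("scene")
cv2.imwrite("pics/s11.png",cv2.resize(c["pixels"][250:350,230:350,::-1],None,fx=5,fy=5,interpolation=cv2.INTER_CUBIC))
E
```

```text
t 18.08 p [0.5199 0.4141 0.0622] yaw 2.975 tilt 0.0241 q [ 0.64  0.43  1.77 -0.01  0.97 -0.76] F [-0.3 -0.3 -0.2] w 0.337
total tool shift [ 0.0007 -0.0012  0.0008] turn -0.003
[[0.001, -0.001, 0.001], -0.003]
```

View pics/s11.png

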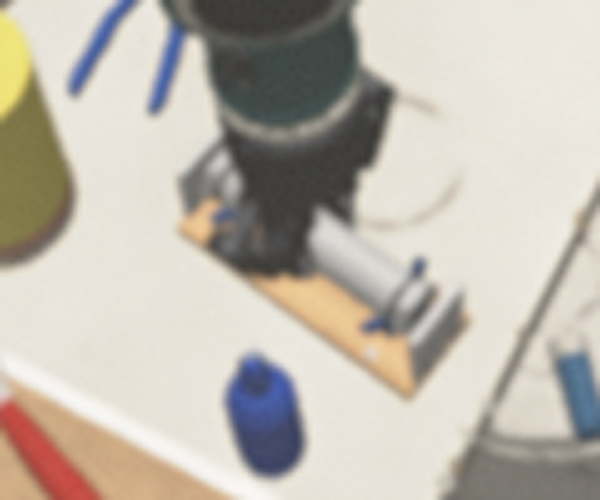

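The tube is in the supports and stays at z 0.062. I'll release it.

Request:
servo_tool([
  [150, [0, 0, 0], 0],
  [130, [0, 0, 0], 0],
  [110, [0, 0, 0], 0],
  [95, [0, 0, 0], 0],
  [95, [0, 0, 0], 0],
  [95, [0, 0, -0.01], 0],
  [95, [0, 0, -0.02], 0],
  [95, [0, 0, -0.03], 0],
])

```text
time: 18.8
tool_pos: [0.5157, 0.4112, 0.1119]
tcp_rot: [-0.26, -3.106, 0.053]
wrist_force: [0.0, 0.1, 0.5]
width: 0.628
```

Request:
servo_tool([
  [95, [0, 0, -0.03], 0],
  [75, [0, 0, -0.03], 0],
  [75, [0, -0.02, -0.01], 0],
  [75, [0, -0.03, 0], -0.1],
  [75, [0, -0.04, 0], -0.1],
  [75, [0, -0.04, 0], -0.1],
  [75, [0, -0.04, 0], -0.1],
  [75, [0, -0.03, 0], -0.1],
])

```text
time: 19.47
tool_pos: [0.5254, 0.2199, 0.2064]
tcp_rot: [0.568, -3.079, 0.025]
wrist_force: [-0.1, -0.6, -0.7]
width: 0.706
```

```bash
python3 plan.py 0.5255 0.1224 0.13 3.906 .03 10;python3 - <<'E'
from workcell import bot
import numpy as np,cv2
c=bot.read_camera("scene")
cv2.imwrite("pics/s12.png",cv2.resize(c["pixels"][250:350,230:350,::-1],None,fx=5,fy=5,interpolation=cv2.INTER_CUBIC))
E
```

```text
t 19.47 p [0.5254 0.2199 0.2064] yaw -2.777 tilt 0.0188 q [ 0.36  0.11  1.88 -0.01  1.16 -1.57] F [-0.1 -0.6 -0.7] w 0.706
total tool shift [ 0.0337 -0.09    0.0781] turn -0.4
[[0.008, -0.022, 0.019], -0.12]
[[0.011, -0.021, 0.019], -0.12]
[[0.013, -0.019, 0.019], -0.12]
[[0.015, -0.018, 0.019], -0.04]
[[0.002, -0.002, 0.002], -0.0]
[[0.0, 0.0, 0.0], -0.0]
[[0.0, 0.0, 0.0], -0.0]
[[0.0, 0.0, 0.0], -0.0]
[[0.0, 0.0, 0.0], -0.0]
[[0.0, 0.0, 0.0], -0.0]
```

View pics/s12.png

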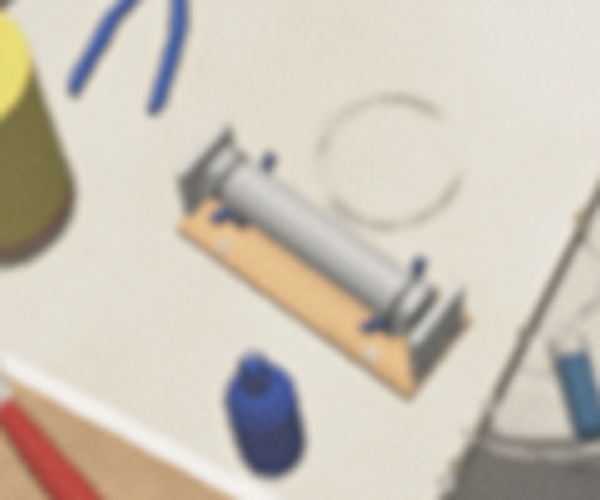

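The long tube lies level between its plates in both Vs. The short tube is next.

Request:
servo_tool([
  [75, [0.008, -0.015, 0.019], -0.1],
  [75, [0.01, -0.015, 0.019], -0.1],
  [75, [0.012, -0.012, 0.019], -0.1],
  [75, [0.006, -0.008, 0.01], -0.08],
  [75, [0, -0.002, 0], 0],
  [75, [0, 0, 0], 0],
  [75, [0, 0, 0], 0],
  [75, [0, 0, 0], 0],
])

```text
time: 20.18
tool_pos: [0.5254, 0.1478, 0.1481]
tcp_rot: [-1.151, 2.922, -0.027]
wrist_force: [-0.1, -0.7, 0.2]
width: 0.705
```

```bash
python3 plan.py 0.5255 0.1227 0.06 3.906 .025 4
```

```text
t 20.18 p [0.5254 0.1478 0.1481] yaw -2.391 tilt 0.0174 q [ 0.24  0.11  1.99 -0.02  1.03 -2.07] F [-0.1 -0.7  0.2] w 0.705
total tool shift [ 0.0166 -0.0169  0.0885] turn -0.014
[[0.005, -0.005, 0.024], -0.014]
[[0.005, -0.005, 0.024], -0.0]
[[0.005, -0.005, 0.024], -0.0]
[[0.003, -0.003, 0.016], -0.0]
```

Request:
servo_tool([
  [75, [0.005, -0.005, 0.018], -0.014],
  [75, [0.005, -0.005, 0.02], 0],
  [75, [0.005, -0.005, 0.02], 0],
  [75, [0.002, -0.002, 0.016], 0],
  [75, [0, 0, 0.008], 0],
  [75, [0, 0, 0], 0],
  [75, [0, 0, 0], 0],
  [75, [0, 0, 0], 0],
])

```text
time: 20.85
tool_pos: [0.5354, 0.1307, 0.0745]
tcp_rot: [-1.163, 2.895, -0.029]
wrist_force: [1.0, -0.1, 0.7]
width: 0.708
```

```bash
python3 - <<'E'
from workcell import bot
import numpy as np,cv2
c=bot.read_camera("wrist")
cv2.imwrite("pics/w13.png",c["pixels"][:,:,::-1])
E
python3 plan.py 0.5255 0.1227 0.029 3.906 .01 4
```

```text
t 20.9 p [0.5358 0.1309 0.0748] yaw -2.377 tilt 0.0293 q [ 0.2   0.2   2.05 -0.02  0.87 -2.12] F [-0.   0.2  0.4] w 0.706
total tool shift [0.0137 0.0024 0.0456] turn -0.0
[[0.003, 0.001, 0.01], -0.0]
[[0.003, 0.001, 0.01], -0.0]
[[0.003, 0.001, 0.01], -0.0]
[[0.003, 0.001, 0.01], -0.0]
```

View pics/w13.png

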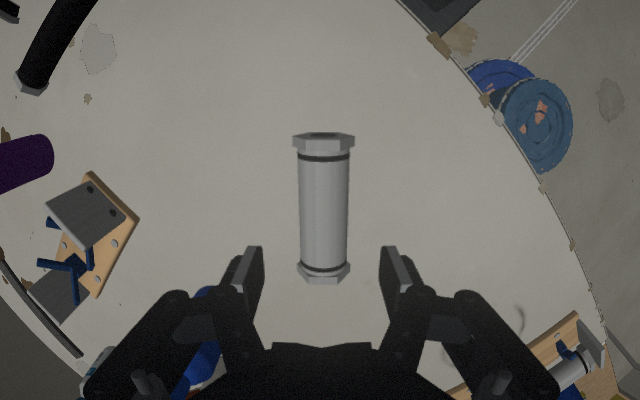

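The short tube is at (324,210), centred between the jaws and about 14 mm ahead along the tool's x.

Request:
servo_tool([
  [75, [0.005, 0.001, 0.01], 0],
  [75, [0.005, 0.001, 0.01], 0],
  [75, [0.004, 0, 0.01], 0],
  [75, [0, 0, 0.008], 0],
  [75, [0, 0, 0.005], 0],
  [75, [0, 0, 0.001], 0],
  [75, [0, 0, 0], 0],
  [75, [0, 0, 0], 0],
])

```text
time: 21.57
tool_pos: [0.5254, 0.122, 0.0279]
tcp_rot: [-1.162, 2.891, -0.03]
wrist_force: [-0.2, -0.2, -0.6]
width: 0.709
```

```bash
python3 plan.py 0.5255 0.1227 0.029 3.906 .01 2
```

```text
t 21.57 p [0.5254 0.122  0.0279] yaw -2.377 tilt 0.032 q [ 0.19  0.25  2.1  -0.02  0.77 -2.13] F [-0.2 -0.2 -0.6] w 0.709
total tool shift [-0.0006  0.0005 -0.0011] turn -0.0
[[-0.001, 0.0, -0.001], -0.0]
[[0.0, 0.0, 0.0], -0.0]
```

Request:
servo_tool([
  [120, [0, 0, 0], 0],
  [160, [0, 0, 0], 0],
  [200, [0, 0, 0], 0],
  [255, [0, 0, 0], 0],
  [255, [0, 0, 0], 0],
  [255, [0, 0, 0], 0],
  [255, [0, 0, 0], 0],
  [255, [0, 0, 0], 0],
], newtons=40)

```text
time: 22.23
tool_pos: [0.5265, 0.1223, 0.029]
tcp_rot: [-1.161, 2.89, -0.031]
wrist_force: [-0.9, -0.1, -1.8]
width: 0.334
```

Request:
servo_tool([
  [255, [0, 0, -0.005], 0],
  [255, [0, 0, -0.015], 0],
  [255, [0, 0, -0.025], 0],
  [255, [0, 0, -0.03], 0],
  [255, [0, 0, -0.025], 0],
  [255, [0, 0, -0.015], 0],
  [255, [0, 0, 0], 0],
  [255, [0, 0, 0], 0],
])

```text
time: 22.9
tool_pos: [0.5199, 0.1228, 0.1481]
tcp_rot: [-1.163, 2.895, -0.029]
wrist_force: [-0.6, 0.3, -2.4]
width: 0.336
```

```bash
python3 - <<'E'
from workcell import bot
import numpy as np,cv2
c=bot.read_camera("wrist")
cv2.imwrite("pics/w14.png",c["pixels"][:,:,::-1])
E
python3 plan.py 0.53 0.003 0.15 3.18 .03 8
```

```text
t 22.95 p [0.5201 0.1228 0.1481] yaw -2.377 tilt 0.0286 q [ 0.19  0.08  2.03 -0.02  1.01 -2.13] F [ 0.6  1.  -1. ] w 0.336
total tool shift [ 0.0758 -0.0934 -0.0006] turn 0.726
[[0.019, -0.023, -0.0], 0.12]
[[0.016, -0.025, -0.0], 0.12]
[[0.013, -0.027, -0.0], 0.12]
[[0.009, -0.028, -0.0], 0.12]
[[0.0, -0.0, -0.0], 0.12]
[[0.0, 0.0, 0.0], 0.12]
[[0.0, 0.0, 0.0], 0.006]
[[0.0, 0.0, 0.0], -0.0]
```

View pics/w14.png

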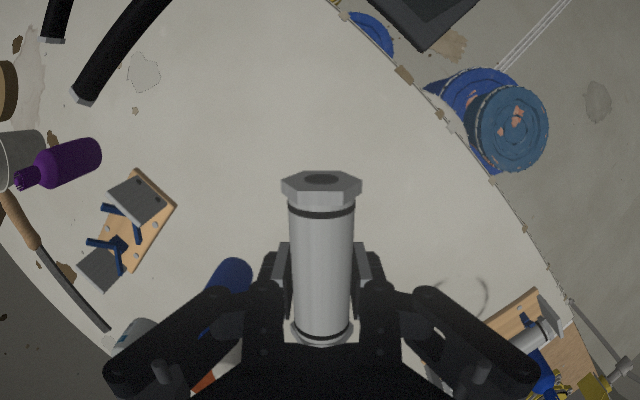

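The short tube is held at (320,250). I'll move sideways to y = 0 first, away from the blue bottle, and then forward over the short cradle.

Request:
servo_tool([
  [255, [0.017, -0.02, 0], 0.09],
  [255, [0.016, -0.022, 0], 0.09],
  [255, [0.014, -0.024, 0], 0.09],
  [255, [0.009, -0.02, 0], 0.09],
  [255, [0.004, -0.01, 0], 0.09],
  [255, [0, -0.005, 0], 0.09],
  [255, [0, 0, 0], 0.09],
  [255, [0, 0, 0], 0.06],
])

```text
time: 23.62
tool_pos: [0.5196, -0.0007, 0.1354]
tcp_rot: [-0.069, 3.134, -0.014]
wrist_force: [-0.2, 0.2, -0.9]
width: 0.336
```

```bash
python3 plan.py 0.694 0.003 0.14 3.18 .035 8
```

```text
t 23.62 p [ 0.5196 -0.0007  0.1354] yaw -3.098 tilt 0.011 q [-0.04  0.08  2.06 -0.01  1.   -1.65] F [-0.2  0.2 -0.9] w 0.336
total tool shift [-0.1745 -0.004  -0.0034] turn 0.005
[[-0.035, -0.001, -0.001], 0.005]
[[-0.035, -0.001, -0.001], -0.0]
[[-0.035, -0.001, -0.001], -0.0]
[[-0.035, -0.001, -0.001], -0.0]
[[-0.035, -0.001, -0.001], -0.0]
[[0.0, 0.0, 0.0], -0.0]
[[0.0, 0.0, 0.0], -0.0]
[[0.0, 0.0, 0.0], -0.0]
```

Request:
servo_tool([
  [255, [-0.02, -0.001, -0.001], 0.005],
  [255, [-0.03, -0.001, -0.001], 0],
  [255, [-0.03, -0.001, -0.001], 0],
  [255, [-0.03, -0.001, -0.001], 0],
  [255, [-0.025, 0, 0], 0],
  [255, [-0.015, 0, 0], 0],
  [255, [-0.005, 0, 0], 0],
  [255, [0, 0, 0], 0],
])

```text
time: 24.28
tool_pos: [0.6684, -0.0002, 0.1175]
tcp_rot: [0.051, -3.117, 0.011]
wrist_force: [-0.5, 0.0, -0.1]
width: 0.337
```

```bash
python3 plan.py 0.694 0.003 0.1 3.18 .02 5
```

```text
t 24.28 p [ 6.684e-01 -2.000e-04  1.175e-01] yaw -3.109 tilt 0.0256 q [-0.03  0.38  1.73 -0.01  1.06 -1.63] F [-0.5  0.  -0.1] w 0.337
total tool shift [-0.0261  0.0025  0.0169] turn -0.006
[[-0.017, 0.002, 0.011], -0.006]
[[-0.009, 0.001, 0.006], -0.0]
[[0.0, 0.0, 0.0], -0.0]
[[0.0, 0.0, 0.0], -0.0]
[[0.0, 0.0, 0.0], -0.0]
```

Request:
servo_tool([
  [255, [-0.01, 0.001, 0], -0.006],
  [255, [-0.01, 0.001, 0.003], 0],
  [255, [-0.006, 0, 0.005], 0],
  [255, [0, 0, 0.005], 0],
  [255, [0, 0, 0.002], 0],
  [255, [0, 0, 0], 0],
  [255, [0, 0, 0], 0],
  [255, [0, 0, 0], 0],
])

```text
time: 24.95
tool_pos: [0.6893, 0.0031, 0.0953]
tcp_rot: [0.061, -3.105, 0.01]
wrist_force: [-0.5, 0.1, -1.1]
width: 0.334
```

```bash
python3 - <<'E'
from workcell import bot
import numpy as np,cv2
c=bot.read_camera("wrist")
cv2.imwrite("pics/w15.png",c["pixels"][:,:,::-1])
c=bot.read_camera("scene")
cv2.imwrite("pics/s15.png",cv2.resize(c["pixels"][140:230,260:380,::-1],None,fx=6,fy=6,interpolation=cv2.INTER_CUBIC))
E
python3 plan.py 0.694 0.003 0.0595 3.18 .02 1
```

```text
t 25.05 p [0.6895 0.0031 0.0956] yaw -3.102 tilt 0.0357 q [-0.03  0.44  1.68 -0.01  1.06 -1.63] F [ 0.6 -0.5 -1.6] w 0.336
total tool shift [-0.0057 -0.0001  0.0359] turn 0.001
[[-0.003, -0.0, 0.02], 0.001]
```

View pics/w15.png

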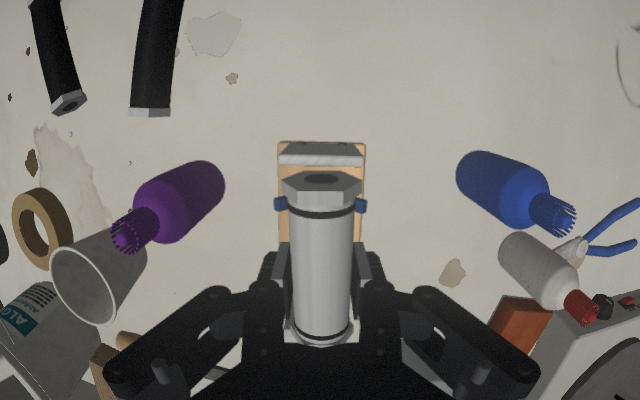

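View pics/s15.png

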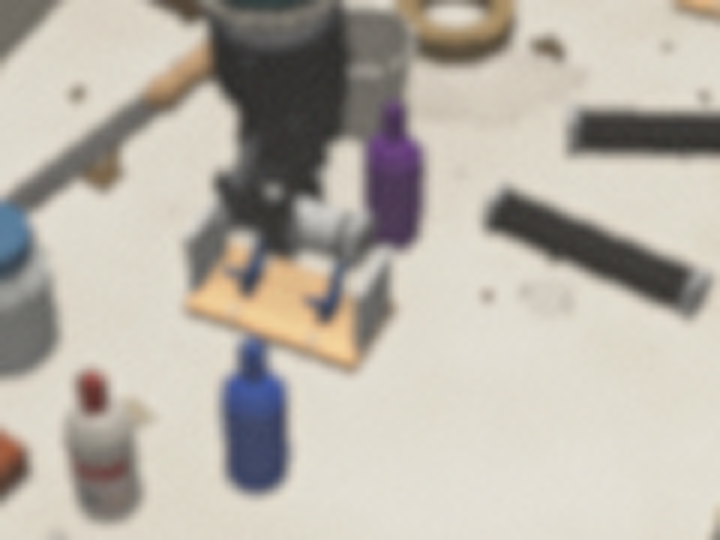

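The tube is centred over the short cradle (supports at columns 279 and 362, tube at 321) and both bottles are clear. It needs 5 mm more along x, then down.

Request:
servo_tool([
  [255, [-0.003, 0, 0.006], 0],
  [255, [-0.002, 0, 0.008], 0],
  [255, [0, 0, 0.008], 0],
  [255, [0, 0, 0.006], 0],
  [255, [0, 0, 0.004], 0],
  [255, [0, 0, 0.001], 0],
  [255, [0, 0, 0], 0],
  [255, [0, 0, 0], 0],
])

```text
time: 25.72
tool_pos: [0.6953, 0.0022, 0.0614]
tcp_rot: [0.061, -3.11, 0.012]
wrist_force: [-0.3, -0.1, -0.0]
width: 0.33
```

```bash
python3 plan.py 0.694 0.003 0.0595 3.18 .02 1
```

```text
t 25.72 p [0.6953 0.0022 0.0614] yaw -3.102 tilt 0.0322 q [-0.03  0.48  1.69 -0.01  1.   -1.63] F [-0.3 -0.1 -0. ] w 0.33
total tool shift [0.0012 0.0009 0.0019] turn 0.001
[[0.001, 0.001, 0.002], 0.001]
```

Request:
servo_tool([
  [255, [0.001, 0, 0.001], 0],
  [255, [0, 0, 0.001], 0],
  [255, [0, 0, 0.002], 0],
  [255, [0, 0, 0.002], 0],
  [255, [0, 0, 0.002], 0],
  [255, [0, 0, 0.003], 0],
  [255, [0, 0, 0.003], 0],
  [255, [0, 0, 0], 0],
])

```text
time: 26.38
tool_pos: [0.6958, 0.0013, 0.0607]
tcp_rot: [0.059, -3.114, 0.013]
wrist_force: [0.1, -0.4, -0.1]
width: 0.332
```

```bash
python3 plan.py 0.694 0.003 0.0595 3.18 .02 1
python3 - <<'E'
from workcell import bot
import numpy as np,cv2
c=bot.read_camera("scene")
cv2.imwrite("pics/s16.png",cv2.resize(c["pixels"][140:230,260:380,::-1],None,fx=6,fy=6,interpolation=cv2.INTER_CUBIC))
E
```

```text
t 26.38 p [0.6958 0.0013 0.0607] yaw -3.104 tilt 0.0285 q [-0.03  0.48  1.69 -0.01  1.   -1.63] F [ 0.1 -0.4 -0.1] w 0.332
total tool shift [0.0017 0.0018 0.0012] turn -0.0
[[0.002, 0.002, 0.001], -0.0]
```

View pics/s16.png

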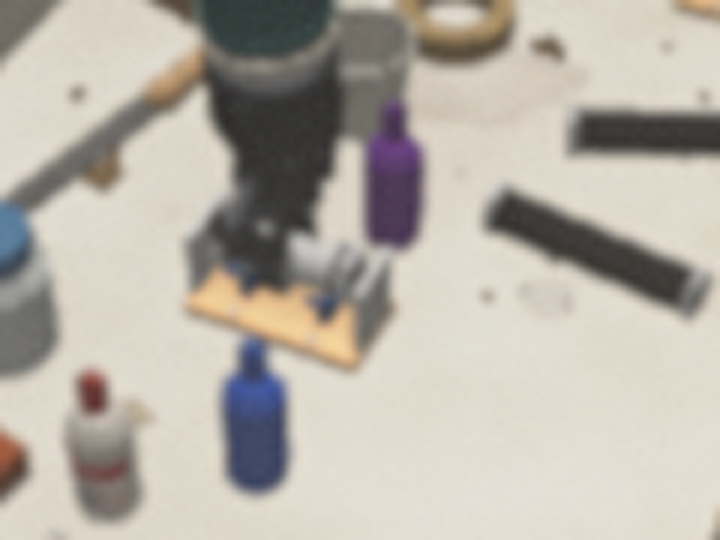

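The tube is in both Vs and no longer moves down. I'll release and go straight up.

Request:
servo_tool([
  [150, [0, 0, 0.002], 0],
  [130, [0, 0, 0], 0],
  [110, [0, 0, 0], 0],
  [95, [0, 0, 0], 0],
  [95, [0, 0, 0], 0],
  [95, [0, 0, -0.01], 0],
  [95, [0, 0, -0.02], 0],
  [95, [0, 0, -0.03], 0],
])

```text
time: 27.1
tool_pos: [0.6904, 0.0029, 0.1088]
tcp_rot: [0.06, -3.095, 0.01]
wrist_force: [0.3, 0.5, 0.7]
width: 0.626
```

Request:
servo_tool([
  [95, [0, 0, -0.03], 0],
  [95, [0, 0, -0.04], 0],
  [95, [0, 0, -0.04], 0],
  [95, [0.03, 0, -0.02], 0],
  [95, [0.04, 0, 0], 0],
  [95, [0.04, 0, 0], 0],
  [95, [0.04, 0, 0], 0],
  [95, [0.03, 0, 0], 0],
])

```text
time: 27.77
tool_pos: [0.5207, -0.003, 0.2651]
tcp_rot: [0.061, -3.116, 0.011]
wrist_force: [0.4, 0.8, -0.5]
width: 0.622
```

Request:
servo_tool([
  [95, [0.03, -0.02, -0.02], 0],
  [95, [0.02, -0.03, -0.02], 0],
  [95, [0, -0.04, 0], 0],
  [95, [0, -0.04, 0], 0],
  [95, [0, -0.03, 0], 0],
  [95, [0, -0.01, 0], 0],
  [95, [0, 0, 0], 0],
  [95, [0, 0, 0], 0],
])

```text
time: 28.43
tool_pos: [0.4698, -0.1775, 0.3166]
tcp_rot: [0.066, -3.125, 0.017]
wrist_force: [0.2, -0.6, 0.0]
width: 0.628
```

```bash
python3 - <<'E'
from workcell import bot
import numpy as np,cv2
from h import *
s=bot.read_state();print(s["time"],np.round(s["tool_pos"],3),np.abs(s["joint_vel"]).max().round(3))
c=bot.read_camera("top");np.savez("top17.npz",**c)
cv2.imwrite("pics/t17.png",cv2.resize(c["pixels"][130:270,180:500,::-1],None,fx=2.5,fy=2.5,interpolation=cv2.INTER_CUBIC))
c=bot.read_camera("scene");np.savez("scene17.npz",**c)
cv2.imwrite("pics/s17.png",cv2.resize(c["pixels"][70:330,220:460,::-1],None,fx=2.3,fy=2.3,interpolation=cv2.INTER_CUBIC))
E
python3 meas.py top17.npz
```

```text
28.4333 [ 0.47  -0.178  0.317] 0.013
midT none
shortT none
longT none
blkL rect [ 544. -114.   34.  146.] mean [ 0.5436 -0.1138  0.0282] yaw -0.095
blkM none
cL wood rect [517.  401.3] [ 52.9 165.3] 72.6
  plates [0.4758 0.4191 0.0598] [0.5597 0.4058 0.0598] mid [0.5178 0.4124 0.0598] dist 0.085 yaw -0.156 256 260
  blue [nan nan nan] [0.5768 0.4264 0.0498] mid [nan nan nan] dist nan yaw nan 0 1
cS wood rect [693.4   3.3] [112.1  56.9] 1.9
  plates [0.6643 0.0027 0.0591] [0.7232 0.0044 0.0592] mid [0.6938 0.0035 0.0592] dist 0.059 yaw 0.028 173 174
  blue [nan nan nan] [nan nan nan] mid [nan nan nan] dist nan yaw nan 0 0
cM wood rect [ 464.3 -423.2] [12.7  3.1] 89.4
  plates [ 0.4529 -0.4127  0.0623] [ 0.4713 -0.4144  0.0597] mid [ 0.4621 -0.4136  0.061 ] dist 0.018 yaw -0.096 18 5
  blue [nan nan nan] [nan nan nan] mid [nan nan nan] dist nan yaw nan 0 0meas.py:29: RuntimeWarning: Mean of empty slice.
  a,b=lo.mean(0),hi.mean(0)
  ret = um.true_divide(
meas.py:28: RuntimeWarning: Mean of empty slice.
  lo=q[q[:,0]<q[:,0].mean()];hi=q[q[:,0]>=q[:,0].mean()]
  ret = ret.dtype.type(ret / rcount)
```

View pics/t17.png

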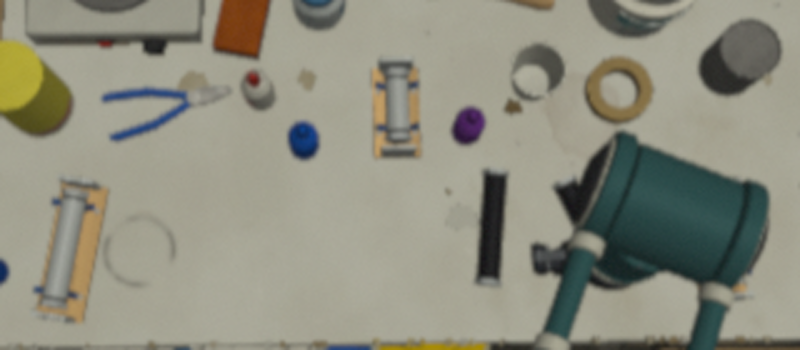

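View pics/s17.png

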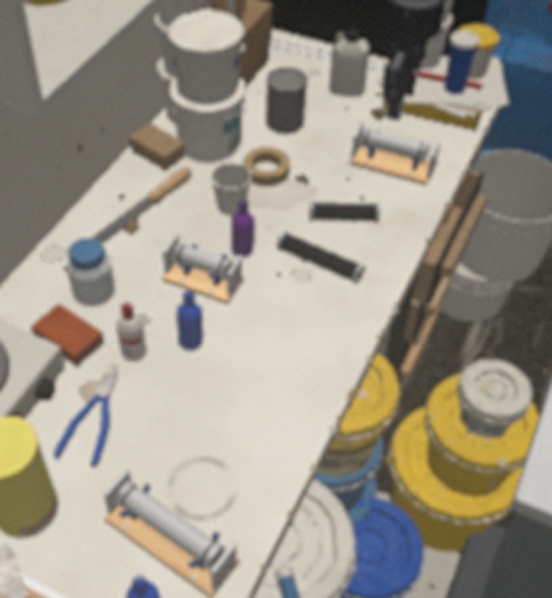

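The long tube (65,245) and short tube (397,95) are in place, and all standing items are upright. The arm hides the middle cradle, so I'll move it aside to check.

Request:
servo_tool([
  [95, [0, 0.03, 0], 0],
  [95, [0, 0.04, 0], 0],
  [95, [0, 0.04, 0], 0],
  [95, [0, 0.04, 0], 0],
  [95, [0, 0.04, 0], 0],
  [95, [0, 0.03, 0], 0],
  [95, [0, 0.01, 0], 0],
  [95, [0, 0, 0], 0],
])

```text
time: 29.2
tool_pos: [0.455, 0.0718, 0.3116]
tcp_rot: [0.086, -3.12, 0.009]
wrist_force: [-0.3, -0.9, -0.1]
width: 0.629
```

```bash
python3 - <<'E'
from workcell import bot
from meas import *
s=bot.read_state();print(s["time"],np.round(s["tool_pos"],3),np.abs(s["joint_vel"]).max().round(3))
c=bot.read_camera("top");np.savez("top18.npz",**c)
im=c["pixels"][:,:,::-1]
tiles=[cv2.resize(im[v-35:v+35,u-22:u+22],(264,420),interpolation=cv2.INTER_CUBIC) for u,v in [(208,230),(338,173),(468,227)]]
cv2.imwrite("pics/t18.png",np.hstack(tiles))
P=cloud(c);h=P[:,:,2]
hsv=cv2.cvtColor(c["pixels"],cv2.COLOR_RGB2HSV)
seats=dict(L=((.5195,.413),-.164,.146,(208,230)),S=((.694,.0025),.04,.09,(338,173)),M=((.522,-.4),.06,.118,(468,227)))
for k,(s0,yw,Lg,(u,v)) in seats.items():
    box=np.zeros(h.shape,bool);box[v-36:v+36,u-24:u+24]=1
    d=P[:,:,:2]-np.array(s0);a=np.array([np.cos(yw),np.sin(yw)]);n=np.array([-a[1],a[0]])
    al=d@a;la=d@n
    m=box&(h>.05)&(h<.075)&(abs(la)<.02)&(abs(al)<Lg/2-.012)
    q=P[m];f=np.polyfit(al[m],la[m],1);g=np.polyfit(al[m],h[m],1)
    mm=box&(h>.045)&(abs(la)<.009)
    # gaps: histogram of height along axis
    b=np.arange(-.095,.096,.004);print(k,len(q),"lat slope",f.round(3),"height slope",g.round(4),"top z",np.percentile(h[m],95).round(4))
    hs=[np.median(h[box&(abs(la)<.009)&(al>=x)&(al<x+.004)])*1000 if (box&(abs(la)<.009)&(al>=x)&(al<x+.004)).any() else np.nan for x in b]
    print([(int(round(x*1000)),round(float(y))) for x,y in zip(b,hs) if y==y])
E
python3 meas.py top18.npz 2>/dev/null | head -5
```

```text
29.2 [0.455 0.072 0.312] 0.066
L 372 lat slope [-0.001 -0.   ] height slope [-0.0057  0.059 ] top z 0.0649
[(-95, 4), (-91, 3), (-87, 62), (-83, 60), (-79, 13), (-75, 58), (-71, 61), (-67, 60), (-63, 59), (-59, 64), (-55, 61), (-51, 60), (-47, 62), (-43, 59), (-39, 59), (-35, 60), (-31, 59), (-27, 59), (-23, 58), (-19, 59), (-15, 60), (-11, 58), (-7, 62), (-3, 57), (1, 59), (5, 60), (9, 61), (13, 61), (17, 57), (21, 62), (25, 58), (29, 60), (33, 56), (37, 60), (41, 60), (45, 59), (49, 60), (53, 60), (57, 59), (61, 60), (65, 60), (69, 60), (73, 9), (77, 12), (81, 60), (85, 60), (93, 1)]
S 191 lat slope [-0.017  0.001] height slope [0.01   0.0585] top z 0.064
[(-87, -7), (-83, -1), (-79, -1), (-75, 0), (-71, 0), (-67, 1), (-63, 1), (-59, 36), (-55, 60), (-47, 47), (-43, 61), (-39, 61), (-35, 60), (-31, 59), (-27, 61), (-23, 60), (-19, 57), (-15, 61), (-11, 61), (-7, 60), (-3, 60), (1, 62), (5, 62), (9, 61), (13, 61), (17, 60), (21, 61), (25, 59), (29, 59), (33, 60), (37, 62), (41, 63), (45, 58), (53, 47), (57, 60), (61, 57), (77, 2), (81, 0), (85, 1), (89, 0), (93, 0)]
M 277 lat slope [-0.009  0.002] height slope [0.0048 0.0584] top z 0.065
[(-95, -1), (-91, 0), (-87, -1), (-83, 1), (-79, -1), (-75, 23), (-71, 64), (-67, 61), (-63, 11), (-59, 12), (-55, 61), (-51, 61), (-47, 59), (-43, 59), (-39, 61), (-35, 56), (-31, 59), (-27, 59), (-23, 56), (-19, 62), (-15, 58), (-11, 60), (-7, 55), (-3, 58), (1, 59), (5, 60), (9, 61), (13, 60), (17, 57), (21, 58), (25, 58), (29, 58), (33, 59), (37, 59), (41, 61), (45, 59), (49, 62), (53, 61), (57, 58), (61, 32), (65, 36), (69, 62), (73, 59), (77, 0), (81, -4), (85, 0), (89, 0), (93, 2)]
midT none
shortT none
longT none
blkL rect [ 544. -114.   32.  146.] mean [ 0.5426 -0.1135  0.0285] yaw -0.1
blkM rect [ 549. -231.  117.   33.] mean [ 0.5485 -0.2285  0.0278] yaw 0.42
```

View pics/t18.png

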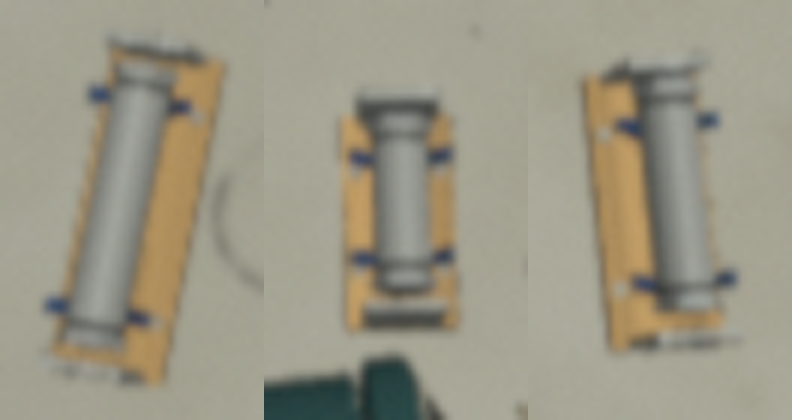

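Every tube lies centred in its cradle with a gap at both ends, in both Vs and level. The black tubes haven't moved, so I'll hand in.

Run:
```python
from workcell import bot
print(bot.finish_job())
```

```text
the job is handed in; nothing more can be done
None
```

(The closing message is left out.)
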